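# Change the smoothie bar over to battery power

### The job

The long serving board that carries the charged battery packs has been put down across the mouths of the battery dock. Without lifting it, swing it out like a door about the end where the heavy canister stands, by pushing its free end about 55 degrees away from the dock, and slide every pack on it fully home into a bay of the dock; then move the feed selector lever from mains (blue dot) to off (upright, white dot), leave it there for two seconds, and move it on as far as it goes to battery (green dot). Last, swing the empty board back to where it lay along the front of the dock, with the canister still standing on it, and leave the steel coupling and the mug alone.

Things in the scene. Friction and masses are not known exactly. Their poses are not given: they have to be found in the camera images.
- dock_ref (a point): Black and grey battery dock, fixed: 190 deep (x), 254 wide (y), 31 high over its three bays, 62 high at the block behind. Point: on the counter; +x = direction packs slide in; flared mouths open in the plane x = -100 mm; bays centred at y = +78, 0, -78 mm; back stop (face of the block) at x = +30 mm. A pack fully home has its slab centre at x = -27.5 mm and touches the stop. Any bay will do.
- bay0 (a point): Middle of the mouth of the bay at dock y = +78 mm (nearest the canister), 15 mm up, axes as dock_ref. Each bay: mouth 76 wide, narrowing over 25 mm to 68; ramp there up to a floor 4 mm above the counter; 40 mm inside the mouth begin 8 mm wide keeper lips along both sides, 27 to 31 mm above the counter; open to above between the lips (52 wide).
- bay1 (a point): The same for the middle bay (y = 0).
- bay2 (a point): The same for the bay at y = -78 mm.
- board_pivot (a point): Dark wooden serving board 340 x 130 x 18 on four 5 mm feet (top 22 mm up), loose, 0.55 kg, too wide to grip. Point: mid width, 13 mm up, 45 mm from its canister end. +x along the board to the free end; +y across, towards the dock. It starts along the dock's front, 40 to 85 mm from the mouths. The canister's weight keeps this end nearly in place when the free end is pushed.
- board_free (a point): Same board and axes: on its middle line 15 mm from the free end, 280 mm from board_pivot, 13 mm above the counter. Push on the long edge beside it (65 mm to either side). Swung out 50 degrees or more, all bays can be loaded; beyond 65 it may meet the selector box.
- canister_mid (a point): Full aluminium canister with screw-top lid, 80 diameter x 128 high, 0.95 kg, standing loose on the board over board_pivot. This point is its centre, 64 mm above its foot. It stays standing on the board throughout.
- pack0_mid (a point): Flat grey battery pack, slab 115 (x) x 64 (y) x 18 (z), about 0.32 kg, lying loose across the board, its brass contact end (+x) towards the dock; it slides into a bay with +x foremost and grip bar up. This point is the slab's centre. May be absent.
- pack1_mid (a point): Flat grey battery pack, slab 115 (x) x 64 (y) x 18 (z), about 0.32 kg, lying loose across the board, its brass contact end (+x) towards the dock; it slides into a bay with +x foremost and grip bar up. This point is the slab's centre. May be absent.
- pack2_mid (a point): Flat grey battery pack, slab 115 (x) x 64 (y) x 18 (z), about 0.32 kg, lying loose across the board, its brass contact end (+x) towards the dock; it slides into a bay with +x foremost and grip bar up. This point is the slab's centre. May be absent.
- pack0_grip (a point): Centre (half-way up) of this pack's orange grip: a solid cross bar 12 thick (pack x), 44 long (pack y), 17.5 mm behind the slab's middle, standing 28 mm high on the slab's top. Point: 23 mm above the slab's centre, 14 above its top, 14 below the bar's top. Pinch from above across the 12 mm, one finger before and one behind it. May be absent.
- pack1_grip (a point): Centre (half-way up) of this pack's orange grip: a solid cross bar 12 thick (pack x), 44 long (pack y), 17.5 mm behind the slab's middle, standing 28 mm high on the slab's top. Point: 23 mm above the slab's centre, 14 above its top, 14 below the bar's top. Pinch from above across the 12 mm, one finger before and one behind it. May be absent.
- pack2_grip (a point): Centre (half-way up) of this pack's orange grip: a solid cross bar 12 thick (pack x), 44 long (pack y), 17.5 mm behind the slab's middle, standing 28 mm high on the slab's top. Point: 23 mm above the slab's centre, 14 above its top, 14 below the bar's top. Pinch from above across the 12 mm, one finger before and one behind it. May be absent.
- selector_mid (a point): Dual feed selector: grey box 120 (x) x 84 (y) x 50 high fixed on the counter; this point is the middle of its top face, 50 mm above the counter, on the lever's hinge line. +x points from the blue dot (mains) past the white dot (off) to the green dot (battery).
- feed (a joint): Selector lever, hinged at selector_mid about the box's y axis: -0.5 rad = leaning to the blue dot (mains, start), 0 = upright (off; within 0.15 counts), +0.5 = leaning to the green dot (battery; over 0.4 counts); stops at both ends. No detents: it stays where it is left; about 1.5 N at the grip moves it.
- feed_tip (a point): Middle axis of the lever's red grip (24 diameter, reaching from 40 to 80 mm above the hinge), 66 mm from the hinge.
- coupling: Steel gear coupling, 63 diameter, 34 high, lying on the grey mat (3 mm thick), origin under its centre. Leave alone.
- mug: White mug, 80 diameter, 90 high, standing on the counter near the dock, origin under its centre. Leave alone.
Mind the look-alikes: they are no part of the job. Leave any brown or turquoise look-alike of the part that bears pack2_mid alone. What is shaped like the part that bears selector_mid but purple is not meant.

How it is judged:
By the outcome, as a careful person would: the job done as asked, in the order asked, and still so for the second after the job is handed in, with the robot touching nothing.
Of pack0, pack1, pack2 only 2 to 3 are there at a start; the rules pass over those that are not, and their reading is None.
At some moment in a run one of pack0, pack1, pack2 may be knocked a few centimetres aside while the robot is not near it.
Once in a run the grip may slacken for a moment while it holds something.
It also fails if it takes over 210 s, if anything falls off the work surface, if the arm or the gripper's body presses on something with over 40 N, if the wrist force passes 120 N, or if a joint passes its speed limit or range.

### The arm

A 6-joint arm with a two-finger parallel gripper is mounted at the origin on the work surface. World frame = base frame: x ahead of the robot, y to its left, z up, the work surface at z = 0. Lengths are in m, angles in degrees, forces in N, time in s.
With the tool pointing down it reaches from about 0.3 to 0.75 m from the base axis. Payload 8.5 kg.
Tool frame: the origin (TCP) lies on the centre line of the jaws, within the pads' length; the fingertips stand 14 mm ahead of it and the grasp point (between the pads) lies 5 mm behind it; z points along the fingers, x is the direction in which the jaws open and shut, and the axes are right-handed (so a half turn about z gives the same grasp; the last joint's range is limited). The gripper opens to 85 mm and grips with 20 to 120 N. Pads are 22 mm wide; open, the fingers measure 114 mm over their backs; the gripper's body (76 mm by 85 mm) begins 54 mm behind the grasp point. The pads swing forward as they close: fully open they stand 13 mm farther back than shut.
Start: joints at [59.57, 21.807, 74.336, -0, 83.858, -12.336], TCP at [0.171, 0.523, 0.222] pointing down, gripper open.
Joint ranges: [-178.18, 178.18], [-50.72, 133.34], [12.68, 142.11], [-81.47, 261.47], [9.98, 163.14], [-165.26, 165.26]. Speed limits (degrees/s): [136.94, 136.94, 180, 180, 180, 180].

### API

Orientations are given as a 3x3 rotation matrix whose columns are the frame's x, y, z axes.
In Python, from rig import * gives the robot as it stands.
- The arm moves only by the shell command python3 -m crank 'ROWS' [FORCE]. ROWS is JSON, one flat list of numbers, 7 for each row, row after row: the turn, a rotation vector about the world's x, y, z in rad, then the shift along the world's x, y, z in m, then the opening in per cent of the stroke, from 0 (shut) to 100 (fully open). A call has 1 to 20 rows; each row shifts and turns the commanded pose from where the row before left it; what a row does not reach is not made up. A row lasts 1/10 s, in which the tool goes at most 50 mm and 8.59 degrees, less where a joint would pass 70% of its speed; a pose out of reach is approached as far as the arm can. A call is refused whole if a number of a shift passes 0.05 or a number of a turn 0.15, either way. A call with a gripper value outside its range is refused whole. The fingers move at their own pace and stop on an object; FORCE is the grip in N (left out, the last holds). Time passes only in rows, so rows that do not move let the fingers close. It gives the time, the measured TCP pose, the force and the opening at its end, in the units of the state.
- observe(): the state, without advancing time (a new reading comes with each control period).
- get_image(name): name is "scene" or "side" or "wrist"; returns a dict with "frame" (400x640x3 uint8, red, green, blue), "fov_y" (degrees; the focal length in pixels is half the picture's height over the tangent of half this angle, whatever the lens; pixels are square), "cx", "cy" (the principal point, pixels), "k1" (the pictures are not rectified: a ray, as slopes to the right and down, at radius r is drawn at 1 + k1 r^2 times it, then the intrinsics apply), "world_to_cam" (4x4, takes a point from world to camera coordinates). Camera axes: x right, y up, looking along -z (the intrinsics and any distortion apply to the point x, -y, -z); pixel columns grow to the right and rows downward; lengths in m; the calibration is good to about 2 mm. A picture is of the moment at which its call begins. There is no depth.
- close_job(): hands the job in, once; it reports no verdict.
The state is a dict: "time_s": time; "q": joint angles; "qvel": joint speeds; "joint_efforts": joint torques, N m; "position": TCP position; "tool_rot": TCP orientation; "ft_force": force on the tool from outside, world axes, zero at the start; "wrist_torque": the same for the moment, N m; "grip_width": finger opening in m.
Only numpy, scipy, OpenCV 4.12 (cv2) and the standard library are available. Lean on these libraries where they do the work, as an engineer would, in place of code of your own. Each camera call takes 0.05 s, during which the arm holds its last target. There are 200 camera calls.

## Working session

There is one attempt and no reset: what is moved stays moved. The work goes in short steps, Python scripts to look and compute and a shell command to move; the robot and the scene stay as the last step left them, time stands still between calls to the robot, and variables do not carry over. Pictures are saved under pics/ and viewed, about 12 in all and at most 16, crops included, and the job is handed in when it is done.

```bash
ls; mkdir -p pics; cat > h.py <<'E'
from rig import *
import numpy as np, cv2
def cam(n):
    d=get_image(n); f=d["frame"]; h=f.shape[0]
    d["f"]=h/2/np.tan(np.radians(d["fov_y"])/2); d["M"]=np.array(d["world_to_cam"]); return d
def proj(d,P):
    P=np.atleast_2d(P); c=P@d["M"][:3,:3].T+d["M"][:3,3]
    s=np.c_[c[:,0],-c[:,1]]/(-c[:,2:]); s=s*(1+d["k1"]*(s**2).sum(1,keepdims=True))
    return s*d["f"]+[d["cx"],d["cy"]]
def ray(d,uv):
    uv=np.atleast_2d(np.float64(uv)); t=(uv-[d["cx"],d["cy"]])/d["f"]; s=t.copy()
    for _ in range(20): s=t/(1+d["k1"]*(s**2).sum(1,keepdims=True))
    R=d["M"][:3,:3]; o=-R.T@d["M"][:3,3]
    return o,np.c_[s[:,0],-s[:,1],-np.ones(len(s))]@R
def onz(d,uv,z):
    o,r=ray(d,uv); return o+r*((z-o[2])/r[:,2:])
def save(n,im,k=1): cv2.imwrite(f"pics/{n}.png",cv2.resize(im[:,:,::-1],None,fx=k,fy=k,interpolation=cv2.INTER_CUBIC))
def blobs(d,lo,hi,amin=30):
    m=cv2.inRange(cv2.cvtColor(d["frame"],cv2.COLOR_RGB2HSV),np.array(lo),np.array(hi))
    n,l,s,c=cv2.connectedComponentsWithStats(m)
    return [(s[i,4],c[i].round(1),s[i,:4]) for i in range(1,n) if s[i,4]>=amin],l
E
python3 - <<'E'
from h import *
for n in("scene","side"):
    d=cam(n); save(n+"0",d["frame"],1.25); print(n,d["f"],d["k1"],d["cx"],d["cy"],ray(d,[[d["cx"],d["cy"]]]))
    np.save(n+"0.npy",d,allow_pickle=True)
print(observe())
E
```

```text
pics
scene 434.46947974176425 -0.024055398154049386 317.38244527720303 201.24492137893182 (array([ 1.27879987, -0.76881438,  0.94177768]), array([[-0.54946457,  0.50408004, -0.66632725]]))
side 405.4855244946605 -0.017928357864844646 316.43285215895787 198.5710955299446 (array([ 0.0881989 , -0.66302798,  0.98837266]), array([[ 0.44096593,  0.44930056, -0.77696722]]))
{'time_s': 0.1, 'q': array([ 5.95694996e+01,  2.18373142e+01,  7.43786856e+01,  4.06954633e-05,
        8.38565899e+01, -1.23353386e+01]), 'qvel': array([ 0.00921383, -0.03986095, -0.05230551,  0.00665582,  0.04906543,
       -0.00929042]), 'joint_efforts': array([ 3.68260182e-03, -4.49217832e+01, -2.31661534e+01, -1.32642704e-04,
        3.64721447e-03, -6.48344644e-05]), 'position': array([0.17068973, 0.52256694, 0.22148195]), 'tool_rot': array([[ 3.10595839e-01,  9.50541852e-01, -6.42299774e-04],
       [ 9.50541263e-01, -3.10596384e-01, -1.09204515e-03],
       [-1.23753060e-03, -2.71347760e-04, -9.99999197e-01]]), 'ft_force': array([-0.15451823, -0.06483052,  0.28549791]), 'wrist_torque': array([-0.05321445, -0.04120527,  0.02344405]), 'grip_width': 0.08548527811844274}
```

View pics/scene0.png

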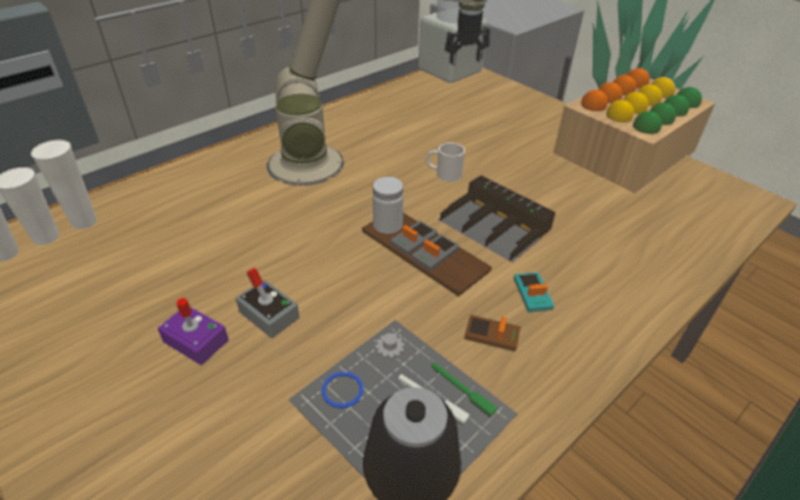

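View pics/side0.png

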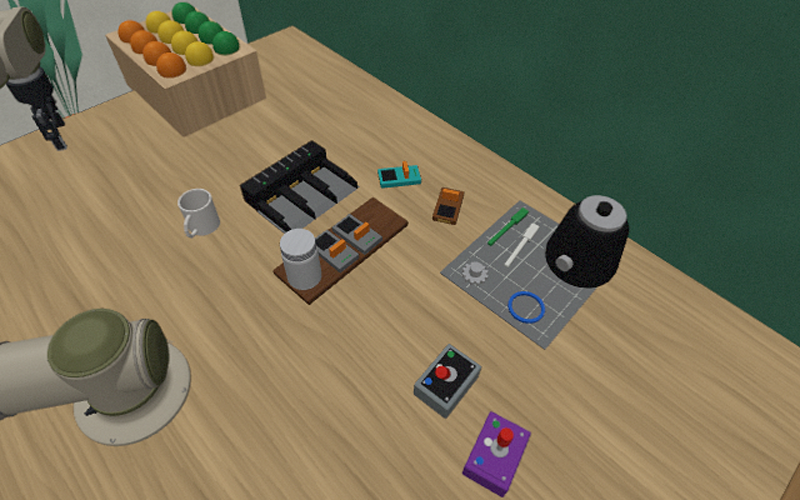

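Scene: the board is at about (340,250) in side, with the canister at (300,260) and two grey packs with orange bars at (337,247) and (361,231). The dock is at (300,185). The turquoise (400,175) and brown (449,205) packs are look-alikes. The target is the grey selector at (447,380), not the purple one at (497,452). I'll enlarge both views to get corners.

```bash
python3 - <<'E'
from h import *
a=np.load("side0.npy",allow_pickle=True).item()["frame"];b=np.load("scene0.npy",allow_pickle=True).item()["frame"]
A=cv2.resize(a[105:245,185:345],None,fx=4,fy=4,interpolation=cv2.INTER_CUBIC)
B=cv2.resize(a[265:345,325:435],None,fx=5,fy=5,interpolation=cv2.INTER_CUBIC)
save("sideA",A); save("sideB",B)
C=cv2.resize(b[135:245,280:450],None,fx=4,fy=4,interpolation=cv2.INTER_CUBIC)
save("sceneC",C)
for n in("side","scene"):
    d=np.load(n+"0.npy",allow_pickle=True).item()
    for nm,lo,hi in(("orange",(5,170,120),(16,255,255)),("red",(0,170,100),(4,255,255)),):
        for x in blobs(d,lo,hi,15)[0]: print(n,nm,x, onz(d,x[1],.054).round(3))
E
```

```text
side orange (np.int32(1000), array([120.2,  38.3]), array([95, 17, 51, 45], dtype=int32)) [[0.604 1.104 0.054]]
side orange (np.int32(49), array([324.1, 135.2]), array([322, 129,   5,  14], dtype=int32)) [[0.828 0.062 0.054]]
side orange (np.int32(106), array([360.1, 155.2]), array([353, 151,  15,  10], dtype=int32)) [[ 0.848 -0.086  0.054]]
side orange (np.int32(47), array([288.7, 182.3]), array([283, 177,  12,  13], dtype=int32)) [[ 0.6   -0.019  0.054]]
side orange (np.int32(49), array([269.4, 195.9]), array([263, 191,  13,  11], dtype=int32)) [[ 0.522 -0.021  0.054]]
side red (np.int32(95), array([353.7, 297.8]), array([348, 293,  12,  11], dtype=int32)) [[ 0.47  -0.416  0.054]]
side red (np.int32(116), array([403.8, 349.3]), array([398, 343,  12,  14], dtype=int32)) [[ 0.461 -0.582  0.054]]
scene orange (np.int32(768), array([492.2,  71.4]), array([466,  55,  53,  33], dtype=int32)) [[0.399 1.14  0.054]]
scene orange (np.int32(88), array([327.4, 185.6]), array([322, 180,  12,  13], dtype=int32)) [[ 0.512 -0.023  0.054]]
scene orange (np.int32(92), array([345.2, 197.7]), array([340, 192,  12,  12], dtype=int32)) [[ 0.591 -0.021  0.054]]
scene orange (np.int32(17), array([201.4, 217.8]), array([198, 215,   9,   9], dtype=int32)) [[ 0.38  -0.403  0.054]]
scene orange (np.int32(98), array([429.7, 230.8]), array([423, 227,  15,   9], dtype=int32)) [[0.852 0.063 0.054]]
scene orange (np.int32(92), array([401. , 262.3]), array([398, 254,   7,  18], dtype=int32)) [[ 0.874 -0.091  0.054]]
scene red (np.int32(81), array([203.6, 221.9]), array([199, 216,  10,  14], dtype=int32)) [[ 0.399 -0.407  0.054]]
scene red (np.int32(89), array([146.5, 245.1]), array([142, 239,  10,  14], dtype=int32)) [[ 0.376 -0.573  0.054]]
```

View pics/sideA.png

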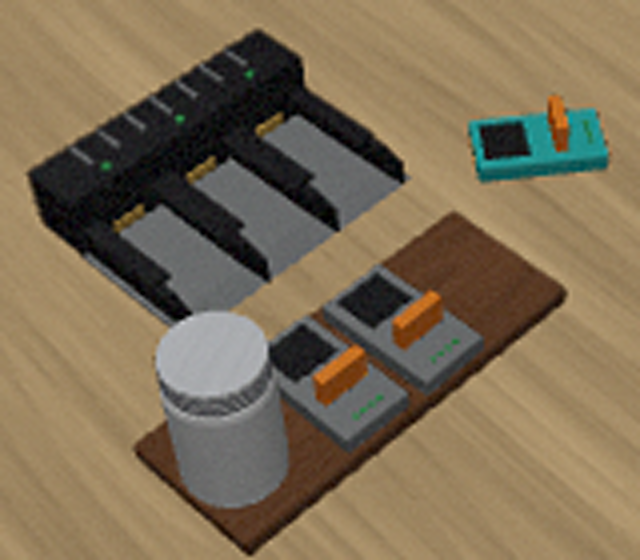

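View pics/sideB.png

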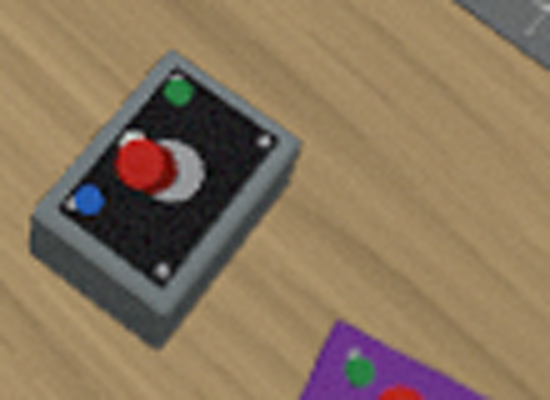

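View pics/sceneC.png

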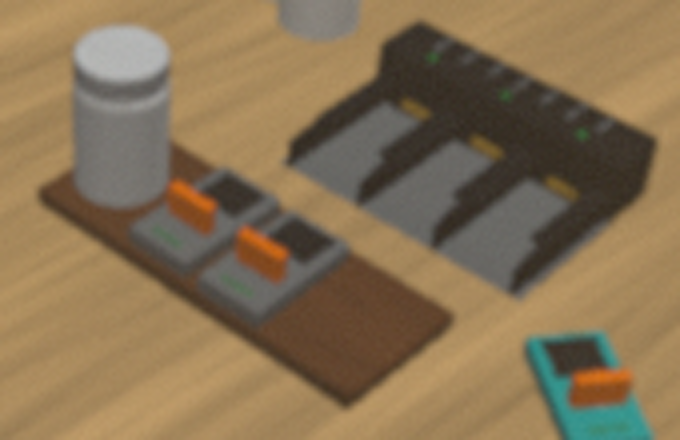

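```bash
python3 - <<'E'
from h import *
s=np.load("side0.npy",allow_pickle=True).item();c=np.load("scene0.npy",allow_pickle=True).item()
A=lambda p:(np.array(p)+.5)/4-.5+[185,105]
B=lambda p:(np.array(p)+.5)/5-.5+[325,265]
C=lambda p:(np.array(p)+.5)/4-.5+[280,135]
print("board side\n",onz(s,A([(136,450),(455,212),(566,291),(250,545)]),.022).round(4))
print("board scene\n",onz(c,C([(40,192),(453,318),(347,398)]),.022).round(4))
print("mouth side z0\n",onz(s,A([(268,278),(340,228),(408,180)]),.0).round(4))
print("mouth scene z0\n",onz(c,C([(288,163),(362,200),(437,245),(518,296)]),.0).round(4))
print("block top side",onz(s,A([(30,178),(262,30),(302,62)]),.062).round(4))
print("block top scene",onz(c,C([(420,22),(655,140)]),.062).round(4))
print("pack1 slab top side",onz(s,A([(325,305),(378,267),(482,340),(428,382)]),.040).round(4))
print("pack0 slab top side",onz(s,A([(407,396),(350,438)]),.040).round(4))
print("pack slab scene p0",onz(c,C([(130,228),(184,265),(277,203),(220,170)]),.040).round(4))
print("p1",onz(c,C([(202,276),(256,314),(347,245),(290,212)]),.040).round(4))
print("canister lid side",onz(s,A([(212,353)]),.15).round(4),onz(c,C([(122,57)]),.15).round(4))
print("box",onz(s,B([(173,50),(302,145),(165,313),(33,216)]),.05).round(4))
print("dots",onz(s,B([(179,92),(89,200)]),.05).round(4))
print("mug",onz(s,[[158,162]],.09))
E
```

```text
board side
 [[ 0.3759  0.0392  0.022 ]
 [ 0.7127  0.0646  0.022 ]
 [ 0.7195 -0.0615  0.022 ]
 [ 0.3872 -0.084   0.022 ]]
board scene
 [[ 0.3905 -0.0812  0.022 ]
 [ 0.7171  0.0642  0.022 ]
 [ 0.7224 -0.0603  0.022 ]]
mouth side z0
 [[ 0.5628  0.1278  0.    ]
 [ 0.6426  0.1324  0.    ]
 [ 0.7227  0.1377 -0.    ]]
mouth scene z0
 [[0.479  0.1246 0.    ]
 [0.556  0.1367 0.    ]
 [0.6368 0.1411 0.    ]
 [0.7209 0.1434 0.    ]]
block top side [[0.4578 0.2956 0.062 ]
 [0.7108 0.3185 0.062 ]
 [0.7101 0.2607 0.062 ]]
block top scene [[0.4641 0.3031 0.062 ]
 [0.7096 0.3215 0.062 ]]
pack1 slab top side [[ 0.5589  0.0433  0.04  ]
 [ 0.6152  0.0464  0.04  ]
 [ 0.6251 -0.0655  0.04  ]
 [ 0.5675 -0.0688  0.04  ]]
pack0 slab top side [[ 0.5472 -0.0683  0.04  ]
 [ 0.4912 -0.0699  0.04  ]]
pack slab scene p0 [[ 0.4898 -0.0687  0.04  ]
 [ 0.5507 -0.066   0.04  ]
 [ 0.5442  0.0427  0.04  ]
 [ 0.4827  0.0369  0.04  ]]
p1 [[ 0.5692 -0.064   0.04  ]
 [ 0.6273 -0.0623  0.04  ]
 [ 0.6174  0.0481  0.04  ]
 [ 0.5591  0.0426  0.04  ]]
canister lid side [[ 0.4215 -0.0211  0.15  ]] [[ 0.4255 -0.0219  0.15  ]]
box [[ 0.5287 -0.38    0.05  ]
 [ 0.5372 -0.4607  0.05  ]
 [ 0.4233 -0.4731  0.05  ]
 [ 0.4115 -0.3955  0.05  ]]
dots [[ 0.5134 -0.3985  0.05  ]
 [ 0.4376 -0.4084  0.05  ]]
mug [[0.33928629 0.28845322 0.09      ]]
```

```bash
python3 -m crank '[0,0,0.0275,0.0377,-0.03,0,0, 0,0,0.0275,0.0377,-0.03,0,0, 0,0,0.0275,0.0377,-0.03,0,0, 0,0,0.0275,0.0377,-0.03,0,0, 0,0,0.0275,0.0377,-0.03,0,0, 0,0,0.0275,0.0377,-0.03,0,0, 0,0,0.0275,0.0377,-0.03,0,0, 0,0,0.0275,0.0377,-0.03,0,0, 0,0,0.0275,0.0377,-0.03,0,0, 0,0,0.0275,0.0377,-0.03,0,0, 0,0,0.0275,0.0377,-0.03,0,0, 0,0,0.0275,0.0377,-0.03,0,0, 0,0,0.0275,0.0377,-0.03,0,0, 0,0,0.0275,0.0377,-0.03,0,0, 0,0,0,0,0,0,0, 0,0,0,0,0,0,0]' 40; python3 - <<'E'
from h import *
o=observe();print(o["position"],o["tool_rot"].round(3),o["q"].round(1))
save("w1",cam("wrist")["frame"])
E
```

```text
time_s: 1.7
position: [0.6989, 0.102, 0.2206]
tool_rot: [[-0.068, 0.998, -0.002], [0.998, 0.068, 0.0], [0.0, -0.002, -1.0]]
ft_force: [0.2, -0.2, -0.1]
grip_width: 0.0002
[0.69886223 0.10198044 0.22057976] [[-0.068  0.998 -0.002]
 [ 0.998  0.068  0.   ]
 [ 0.    -0.002 -1.   ]] [ -1.3  38.8  44.5   0.   96.8 -95.2]
```

View pics/w1.png

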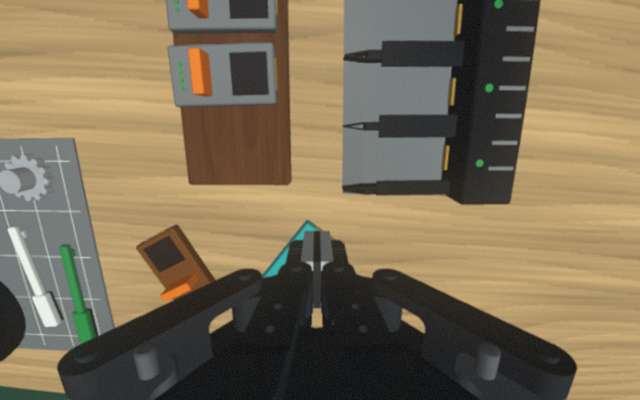

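The wrist view shows the board's free end at (190..291,184), the dock mouth line at column 344, and the turquoise look-alike under the fingers in perspective. I'll check positions from here.

```bash
python3 - <<'E'
from h import *
d=cam("wrist")
print("board",onz(d,[(190,184),(291,184),(289,60)],.022).round(4))
print("mouth z0",onz(d,[(344,190),(344,60)],0).round(4),"nose z.02",onz(d,[(345,188),(345,126),(345,57)],.02).round(4))
print("noses z.031 (keeper start)",onz(d,[(383,126),(383,54)],.031).round(4))
print("block front top",onz(d,[(462,203),(513,203)],.062).round(4))
print("pack1 top",onz(d,[(171,45),(175,106),(273,103),(274,43)],.04).round(4))
print("turq",onz(d,[(308,221)],.02).round(4))
print("tcp ground px",proj(d,[(.699,.102,0),(.699,.102,.02)]))
E
```

```text
board [[ 0.7209 -0.0546  0.022 ]
 [ 0.7123  0.0724  0.022 ]
 [ 0.5693  0.0634  0.022 ]]
mouth z0 [[0.7207 0.1417 0.    ]
 [0.5609 0.1269 0.    ]] nose z.02 [[0.7133 0.1404 0.02  ]
 [0.6375 0.1333 0.02  ]
 [0.5615 0.1263 0.02  ]]
noses z.031 (keeper start) [[0.6342 0.1762 0.031 ]
 [0.5575 0.1667 0.031 ]]
block front top [[0.7118 0.2701 0.062 ]
 [0.7078 0.3298 0.062 ]]
pack1 top [[ 0.565  -0.0615  0.04  ]
 [ 0.6278 -0.06    0.04  ]
 [ 0.6179  0.0496  0.04  ]
 [ 0.5568  0.0486  0.04  ]]
turq [[0.7605 0.0965 0.02  ]]
tcp ground px [[315.46581685 171.9649582 ]
 [315.40157979 174.81678291]]
```

```bash
python3 -m crank '[0,0,0,0,0.001,-0.04,0, 0,0,0,0,0.001,-0.04,0, 0,0,0,0,0,-0.04,0, 0,0,0,0,0,-0.04,0, 0,0,0,0,0,-0.03,0, 0,0,0,0,0,-0.01,0, 0,0,0,0,-0.003,0,0, 0,0,0,0,-0.003,0,0, 0,0,0,0,-0.003,0,0, 0,0,0,0,-0.003,0,0, 0,0,0,0,-0.003,0,0, 0,0,0,0,-0.003,0,0, 0,0,0,0,0,0,0]' && python3 -m crank '[0,0,-0.0244,0.0017,-0.0069,0,0,0,0,-0.0244,0.0017,-0.0069,0,0,0,0,-0.0244,0.0017,-0.0069,0,0,0,0,-0.0244,0.0017,-0.0069,0,0,0,0,-0.0244,0.0017,-0.0069,0,0,0,0,-0.0244,0.0017,-0.0069,0,0,0,0,-0.0244,0.0017,-0.0069,0,0,0,0,-0.0244,0.0017,-0.0069,0,0,0,0,-0.0244,0.0017,-0.0069,0,0,0,0,-0.0244,0.0017,-0.0069,0,0]'; python3 - <<'E'
from h import *
d=cam("side"); save("s2",d["frame"][80:280,180:420],3)
E
```

```text
time_s: 3.1
position: [0.6987, 0.0863, 0.0222]
tool_rot: [[-0.069, 0.998, 0.0], [0.998, 0.069, -0.0], [-0.0, 0.0, -1.0]]
ft_force: [0.2, -0.2, 0.9]
grip_width: -0.0001
time_s: 4.1
position: [0.7157, 0.0172, 0.022]
tool_rot: [[0.176, 0.984, -0.0], [0.984, -0.176, -0.0], [-0.0, -0.0, -1.0]]
ft_force: [0.2, 0.9, -1.0]
grip_width: -0.0002
```

View pics/s2.png

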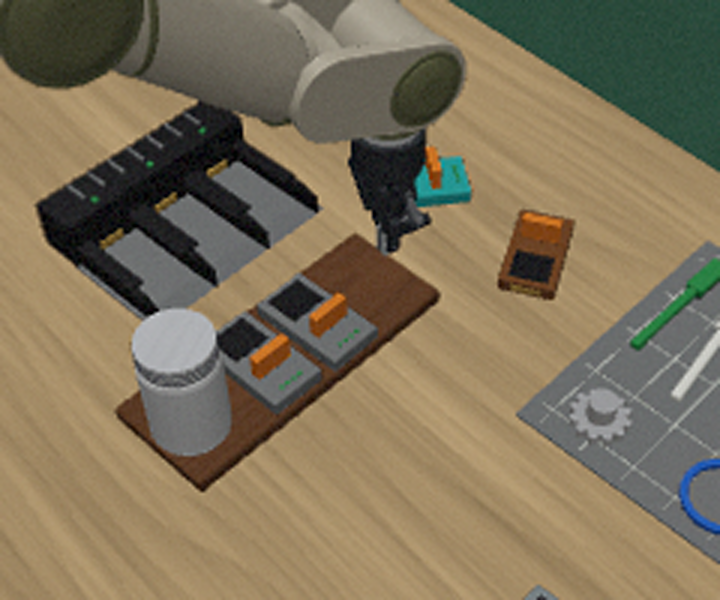

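```bash
python3 - <<'E'
from h import *
d=cam("side"); w=cam("wrist"); save("w2",w["frame"])
p=observe()["position"]
for z in(.008,.022,.04): print((proj(d,[[p[0],p[1],z]])-[180,80])*3+1, proj(w,[[p[0],p[1],z]]))
E
```

```text
[[386.79398754 264.12996226]] [[316.81877053 230.51002515]]
[[386.81980088 255.33878406]] [[316.82239242 239.75358475]]
[[386.85367984 243.8236886 ]] [[316.82799634 254.13212108]]
```

View pics/w2.png

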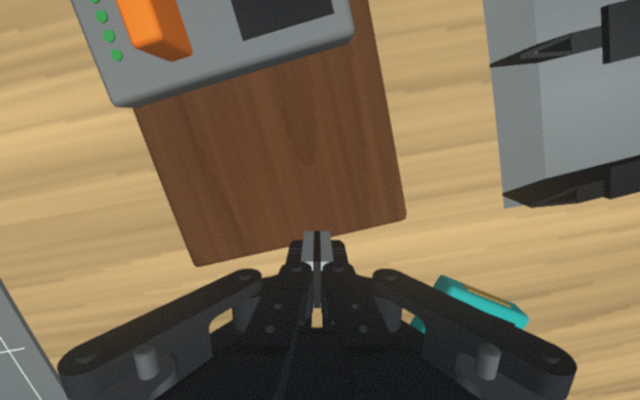

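```bash
python3 - <<'E'
from h import *
w=cam("wrist"); d=cam("side")
print(onz(w,[(196,263),(405,216),(137,112),(372,20)],.022).round(4))
S=lambda p:np.array(p)/3+[180,80]-.33
print(onz(d,S([(118,410),(357,236),(438,294),(202,488)]),.022).round(4))
print(observe()["ft_force"])
E
```

```text
[[ 0.7178 -0.0545  0.022 ]
 [ 0.7101  0.0688  0.022 ]
 [ 0.6301 -0.0605  0.022 ]
 [ 0.6099  0.0632  0.022 ]]
[[ 0.3784  0.0408  0.022 ]
 [ 0.7112  0.0614  0.022 ]
 [ 0.7175 -0.0614  0.022 ]
 [ 0.384  -0.0877  0.022 ]]
[ 0.27506985 -0.55463275  0.60456027]
```

```bash
python3 - <<'E'
from h import *
d=cam("side");w=cam("wrist");o=observe();print(o["time_s"])
a=cv2.resize(d["frame"][120:190,285:345],None,fx=8,fy=8,interpolation=cv2.INTER_CUBIC)
save("s3",a); print(ray(w,[[320,200]])[0],o["position"])
p=o["position"]
for z in(0,.008,.022,.04,.06): print(z,(proj(d,[[p[0],p[1],z]])-[285,120])*8+3.5)
E
```

```text
4.45
[0.64994516 0.03023339 0.17314902] [0.71552526 0.01817577 0.02201039]
0 [[190.5885753  397.46772033]]
0.008 [[190.61971367 384.23944138]]
0.022 [[190.67499693 360.79432709]]
0.04 [[190.74759341 330.08496859]]
0.06 [[190.83032774 295.1944488 ]]
```

View pics/s3.png

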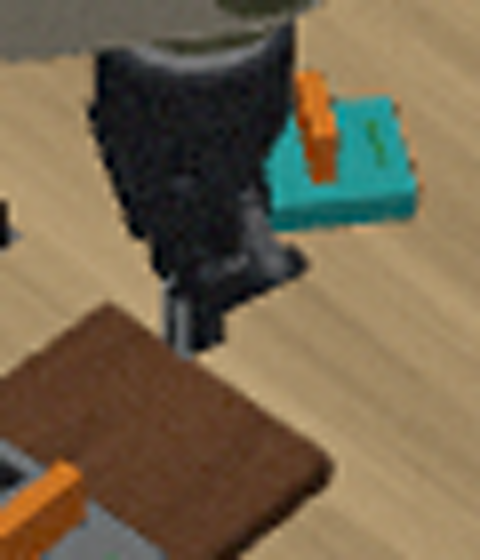

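```bash
python3 -m crank '[0,0,0,0,0,0.03,0, 0,0,0.05,-0.004,0.02,0,0, 0,0,0.05,-0.004,0.02,0,0, 0,0,0.05,-0.004,0.02,0,0, 0,0,0.05,-0.004,0.023,0,0, 0,0,0.044,-0.001,0.003,-0.015,0, 0,0,0,0,0,-0.015,0, 0,0,0,0,0,0,0]'; python3 -m crank '[0,0,0,0,0,-0.002,0, 0,0,0,0,0,-0.002,0, 0,0,0,0,0,-0.002,0,0,0,0,0,0,0,0]'; python3 -m crank '[0,0,0,0,0,-0.002,0, 0,0,0,0,0,0,0]';python3 -m crank '[0,0,0,0,0,-0.002,0, 0,0,0,0,0,0,0]'
```

```text
time_s: 5.25
position: [0.6968, 0.1045, 0.0187]
tool_rot: [[-0.07, 0.998, -0.006], [0.998, 0.07, 0.0], [0.0, -0.006, -1.0]]
ft_force: [-0.1, -1.8, -0.9]
grip_width: -0.0001
time_s: 5.65
position: [0.6986, 0.1035, 0.016]
tool_rot: [[-0.069, 0.998, 0.0], [0.998, 0.069, 0.0], [-0.0, 0.0, -1.0]]
ft_force: [-0.4, -0.1, -0.1]
grip_width: 0.0
time_s: 5.85
position: [0.6986, 0.1037, 0.0139]
tool_rot: [[-0.069, 0.998, -0.0], [0.998, 0.069, -0.0], [-0.0, -0.0, -1.0]]
ft_force: [0.7, 0.0, 0.2]
grip_width: 0.0001
time_s: 6.05
position: [0.6985, 0.1038, 0.0118]
tool_rot: [[-0.069, 0.998, -0.0], [0.998, 0.069, -0.0], [0.0, -0.0, -1.0]]
ft_force: [0.4, 0.5, -0.0]
grip_width: 0.0
```

No contact at 11.8 mm, so the shut fingertips stand higher than I assumed and passed over the board. I'll probe on down.

```bash
for i in 1 2 3 4 5; do python3 -m crank '[0,0,0,0,0,-0.002,0, 0,0,0,0,0,0,0]' | grep -E "posi|ft"; done
```

```text
position: [0.6985, 0.1038, 0.0097]
ft_force: [-0.3, 0.3, 0.2]
position: [0.6984, 0.1038, 0.0077]
ft_force: [-0.1, 0.1, 0.1]
position: [0.6985, 0.1038, 0.0057]
ft_force: [0.1, -0.2, -0.4]
position: [0.6985, 0.1038, 0.0037]
ft_force: [-0.4, 0.1, 0.5]
position: [0.6985, 0.1038, 0.0017]
ft_force: [0.1, 0.7, -0.3]
```

```bash
for i in 1 2 3 4; do python3 -m crank '[0,0,0,0,0,-0.002,0, 0,0,0,0,0,0,0]' | grep -E "posi|ft"; done
```

```text
position: [0.6985, 0.1038, -0.0003]
ft_force: [0.4, -0.0, -0.6]
position: [0.6985, 0.1038, -0.0023]
ft_force: [-0.4, 0.2, -0.0]
position: [0.6985, 0.1038, -0.0043]
ft_force: [0.5, 0.0, 0.7]
position: [0.6985, 0.1038, -0.0063]
ft_force: [-0.1, -0.1, 0.1]
```

```bash
python3 - <<'E'
from h import *
d=cam("side");c=cam("scene");o=observe();p=o["position"]
a=cv2.resize(d["frame"][110:180,255:335],None,fx=5,fy=5,interpolation=cv2.INTER_CUBIC)
b=cv2.resize(c["frame"][150:220,360:440],None,fx=5,fy=5,interpolation=cv2.INTER_CUBIC)
save("s4",np.hstack([a,b]))
for z in(0,.02,.04,.06): print(z,(proj(d,[[p[0],p[1],z]])-[255,110])*5+2,(proj(c,[[p[0],p[1],z]])-[360,150])*5+[402,2])
E
```

```text
0 [[165.67566908 242.5838699 ]] [[580.69390709 304.63597611]]
0.02 [[164.55370044 221.61765988]] [[584.99684778 281.5128092 ]]
0.04 [[163.40658847 200.17170563]] [[589.38173289 257.93676327]]
0.06 [[162.23349346 178.22961973]] [[593.85084388 233.89483015]]
```

View pics/s4.png

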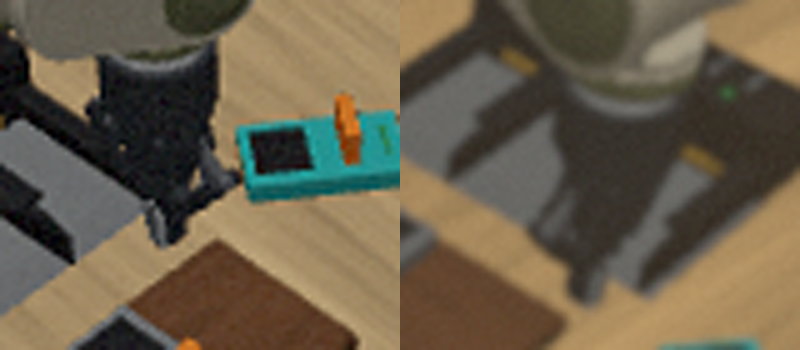

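```bash
for i in 1 2 3; do python3 -m crank '[0,0,0,0,0,-0.0015,0, 0,0,0,0,0,0,0]' | grep -E "posi|ft"; done
```

```text
position: [0.6985, 0.1038, -0.0077]
ft_force: [0.0, 0.8, -0.8]
position: [0.6986, 0.1038, -0.0091]
ft_force: [0.4, 0.2, 0.3]
position: [0.6987, 0.1038, -0.0092]
ft_force: [-3.3, 0.3, 8.6]
```

```bash
python3 -m crank '[0,0,0,0,0,0.01,0, 0,0,0,0,-0.003,0,0, 0,0,0,0,-0.003,0,0, 0,0,0,0,-0.003,0,0, 0,0,0,0,-0.003,0,0, 0,0,0,0,-0.003,0,0, 0,0,0,0,-0.003,0,0, 0,0,0,0,0,0,0]' && python3 -m crank '[0,0,-0.0244,0.0017,-0.0069,0,0,0,0,-0.0244,0.0017,-0.0069,0,0,0,0,-0.0244,0.0017,-0.0069,0,0,0,0,-0.0244,0.0017,-0.0069,0,0,0,0,-0.0244,0.0017,-0.0069,0,0,0,0,-0.0244,0.0017,-0.0069,0,0,0,0,-0.0244,0.0017,-0.0069,0,0,0,0,-0.0244,0.0017,-0.0069,0,0,0,0,-0.0244,0.0017,-0.0069,0,0,0,0,-0.0244,0.0017,-0.0069,0,0]'; cat > board.py <<'E'
from h import *
d=cam("side")
m=cv2.inRange(cv2.cvtColor(d["frame"],cv2.COLOR_RGB2HSV),np.array((0,75,35)),np.array((14,255,115)))
n,l,s,c=cv2.connectedComponentsWithStats(cv2.morphologyEx(m,cv2.MORPH_OPEN,np.ones((3,3))))
for i in range(1,n):
    if s[i,4]>150:
        h=cv2.convexHull(np.argwhere(l==i)[:,::-1].astype(np.int32)).astype(np.float32)
        P=onz(d,h[:,0],.022)[:,:2].astype(np.float32); r=cv2.minAreaRect(P)
        print(s[i,:5],np.round(r[0],3),np.round(r[1],3),round(r[2],1), cv2.boxPoints(r).round(3).tolist())
E
python3 board.py
```

```text
time_s: 9.35
position: [0.6986, 0.0853, -0.0006]
tool_rot: [[-0.069, 0.998, -0.0], [0.998, 0.069, -0.0], [-0.0, -0.0, -1.0]]
ft_force: [-0.2, -0.1, -0.2]
grip_width: -0.0001
time_s: 10.35
position: [0.7154, 0.018, -0.0005]
tool_rot: [[0.175, 0.985, -0.001], [0.985, -0.175, 0.002], [0.002, -0.001, -1.0]]
ft_force: [-1.5, 5.8, 1.4]
grip_width: -0.0
[294 168  43  36 845] [ 0.67  -0.058] [0.136 0.091] 79.8 [[0.6129999756813049, -0.11699999868869781], [0.703000009059906, -0.13300000131130219], [0.7269999980926514, 0.0], [0.6370000243186951, 0.017000000923871994]]
[235 204  43  39 495] [ 0.432 -0.048] [0.12  0.103] 2.5 [[0.36899998784065247, 0.0010000000474974513], [0.37400001287460327, -0.10199999809265137], [0.49399998784065247, -0.09700000286102295], [0.48899999260902405, 0.006000000052154064]]
```

Contact, and the board's free end has turned about 14° (now about -10°). Continuing.

```bash
python3 -m crank '[0,0,-0.0244,0,-0.0071,0,0,0,0,-0.0244,0,-0.0071,0,0,0,0,-0.0244,0,-0.0071,0,0,0,0,-0.0244,0,-0.0071,0,0,0,0,-0.0244,0,-0.0071,0,0,0,0,-0.0244,0,-0.0071,0,0,0,0,-0.0244,0,-0.0071,0,0,0,0,-0.0244,0,-0.0071,0,0,0,0,-0.0244,0,-0.0071,0,0,0,0,-0.0244,0,-0.0071,0,0,0,0,-0.0244,-0.0018,-0.0069,0,0,0,0,-0.0244,-0.0018,-0.0069,0,0,0,0,-0.0244,-0.0018,-0.0069,0,0,0,0,-0.0244,-0.0018,-0.0069,0,0,0,0,-0.0244,-0.0018,-0.0069,0,0,0,0,-0.0244,-0.0018,-0.0069,0,0,0,0,-0.0244,-0.0018,-0.0069,0,0,0,0,-0.0244,-0.0018,-0.0069,0,0,0,0,-0.0244,-0.0018,-0.0069,0,0,0,0,-0.0244,-0.0018,-0.0069,0,0]'; python3 board.py
```

```text
time_s: 12.4
position: [0.698, -0.1224, -0.0005]
tool_rot: [[0.616, 0.787, 0.001], [0.787, -0.616, 0.002], [0.002, -0.0, -1.0]]
ft_force: [2.4, 6.0, 0.4]
grip_width: -0.0002
[ 310  196   36   39 1111] [ 0.621 -0.169] [0.136 0.095] 53.1 [[0.5419999957084656, -0.19499999284744263], [0.6179999709129333, -0.25200000405311584], [0.699999988079071, -0.14300000667572021], [0.6240000128746033, -0.0860000029206276]]
[229 202  37  39 577] [ 0.428 -0.027] [0.135 0.102] 54.2 [[0.3479999899864197, -0.052000001072883606], [0.4300000071525574, -0.1120000034570694], [0.5090000033378601, -0.0020000000949949026], [0.4269999861717224, 0.057999998331069946]]
[279 207  13  30 167] [ 0.511 -0.104] [0.105 0.034] 49.0 [[0.46299999952316284, -0.13300000131130219], [0.48899999260902405, -0.1550000011920929], [0.5580000281333923, -0.07599999755620956], [0.5320000052452087, -0.05299999937415123]]
```

```bash
python3 -m crank '[0,0,-0.0244,-0.0034,-0.0063,0,0,0,0,-0.0244,-0.0034,-0.0063,0,0,0,0,-0.0244,-0.0034,-0.0063,0,0,0,0,-0.0244,-0.0034,-0.0063,0,0,0,0,-0.0244,-0.0034,-0.0063,0,0,0,0,-0.0244,-0.0034,-0.0063,0,0,0,0,-0.0244,-0.0034,-0.0063,0,0,0,0,-0.0244,-0.0034,-0.0063,0,0,0,0,-0.0244,-0.0034,-0.0063,0,0,0,0,-0.0244,-0.0037,-0.006,0,0,0,0,-0.0244,-0.0037,-0.006,0,0,0,0,-0.0244,-0.0037,-0.006,0,0]'; python3 board.py
python3 -m crank '[0,0,0,0.01,0.012,0,0,0,0,0,0.01,0.012,0.05,50,0,0,0,0,0,0.05,100,0,0,0,0,0,0.05,100,0,0,0,0,0,0.05,100,0,0,0,-0.03,0.03,0.02,100,0,0,0,-0.03,0.03,0,100,0,0,0,-0.03,0.03,0,100,0,0,0,0,0,0,100]'
python3 - <<'E'
from h import *
d=cam("wrist"); save("w5",d["frame"]);np.save("w5.npy",d,allow_pickle=True)
s=cam("side")
for x in blobs(s,(5,150,100),(16,255,255),15)[0]: print(x[0],x[1],onz(s,x[1],.054).round(4))
E
```

```text
time_s: 13.65
position: [0.6564, -0.1974, -0.0005]
tool_rot: [[0.817, 0.576, 0.001], [0.576, -0.817, 0.001], [0.002, 0.0, -1.0]]
ft_force: [3.9, 3.8, -0.5]
grip_width: 0.0001
[225 205  43  39 573] [ 0.423 -0.03 ] [0.134 0.106] 42.1 [[0.33799999952316284, -0.035999998450279236], [0.4090000092983246, -0.11400000005960464], [0.5090000033378601, -0.024000000208616257], [0.43799999356269836, 0.05400000140070915]]
[ 308  214   38   42 1238] [ 0.569 -0.22 ] [0.135 0.095] 38.4 [[0.4869999885559082, -0.22499999403953552], [0.5460000038146973, -0.29899999499320984], [0.6520000100135803, -0.2150000035762787], [0.5929999947547913, -0.14100000262260437]]
time_s: 14.6
position: [0.5826, -0.0802, 0.2181]
tool_rot: [[0.814, 0.58, -0.002], [0.58, -0.814, 0.001], [-0.001, -0.002, -1.0]]
ft_force: [0.6, 0.5, 0.6]
grip_width: 0.0853
51 [324.  135.1] [[0.8278 0.0621 0.054 ]]
297 [359.1 160.4] [[ 0.8283 -0.1003  0.054 ]]
133 [298.6 228.4] [[ 0.5081 -0.1672  0.054 ]]
134 [269.3 237.8] [[ 0.4281 -0.1362  0.054 ]]
```

View pics/w5.png

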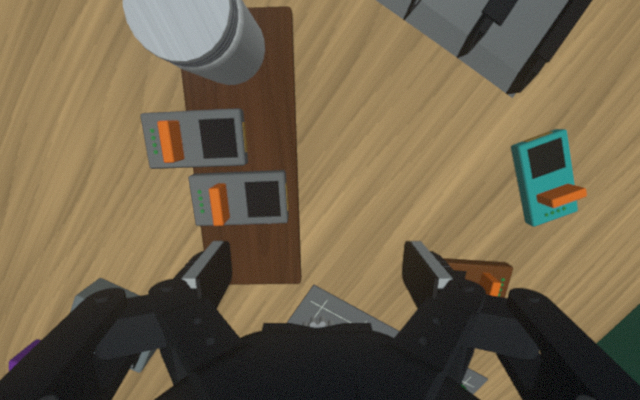

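Wrist view: the board now lies at about -52°. The pack near the canister, at (195,140), has slid outward and overhangs the long edge; the other is at (240,200). Both are still on the board and the canister is standing.

```bash
python3 - <<'E'
from h import *
d=np.load("w5.npy",allow_pickle=True).item()
for n,q in(("p0",[(142,113),(242,109),(246,166),(149,169)]),("p1",[(190,176),(285,172),(288,223),(196,226)])):
    P=onz(d,q,.040)[:,:2]; x=(P[1]+P[2]-P[0]-P[3])/2; x1=np.degrees(np.arctan2(x[1],x[0])); y=(P[0]+P[1]-P[2]-P[3])/2
    c=P.mean(0); u=x/np.linalg.norm(x)
    print(n,"ctr",c.round(4),"len",np.linalg.norm(x).round(4),np.linalg.norm(y).round(4),"ang",x1.round(1),np.degrees(np.arctan2(y[1],y[0])).round(1),"grip",(c-.0175*u).round(4))
print("bars@.068",onz(d,[(166,141),(214,204)],.068).round(4),"@.054",onz(d,[(170,141),(218,204)],.054).round(4))
print("dock",onz(d,[(514,94)],0),"board",onz(d,[(212,283),(300,283),(292,8)],.022).round(4))
print("fingers tip px",proj(d,np.array([observe()["position"]+[0,0,-.014],observe()["position"]])))
E
```

```text
p0 ctr [ 0.4436 -0.1243] len 0.114 0.0634 ang 37.1 125.1 grip [ 0.4296 -0.1348]
p1 ctr [ 0.5228 -0.1548] len 0.1128 0.0627 ang 37.7 126.4 grip [ 0.5089 -0.1655]
bars@.068 [[ 0.4282 -0.1341  0.068 ]
 [ 0.5041 -0.1642  0.068 ]] @.054 [[ 0.4265 -0.1366  0.054 ]
 [ 0.506  -0.168   0.054 ]]
dock [[0.72449385 0.14213776 0.        ]] board [[ 0.5524 -0.2859  0.022 ]
 [ 0.6508 -0.215   0.022 ]
 [ 0.4546  0.0541  0.022 ]]
fingers tip px [[317.19272156 238.13876286]
 [317.21517191 247.8817109 ]]
```

```bash
python3 -m crank '[0,0,0.03,-0.025,-0.03,-0.03,70,0,0,0,-0.025,-0.03,-0.03,70,0,0,0,-0.025,-0.026,-0.03,70,0,0,0,0,0,-0.02,70,0,0,0,0,0,0,70]'; cat > bar.py <<'E'
from h import *
import sys
z=float(sys.argv[1]) # bar top height
d=cam("wrist");o=observe();p=o["position"];x=o["tool_rot"][:2,0]
b,l=blobs(d,(3,120,80),(16,255,255),60)
for a,c,bb in b:
    i=[k for k in np.unique(l) if k and (l==k).sum()==a][0]
    h=cv2.convexHull(np.argwhere(l==i)[:,::-1].astype(np.int32))[:,0].astype(float)
    P=onz(d,h,z)[:,:2].astype(np.float32); r=cv2.minAreaRect(P)
    print(a,c,"bbox",bb,"ctr@mid",onz(d,[c],z-.012)[0,:2].round(4),"rect",np.round(r[0],4),np.round(r[1],4),round(r[2],1))
print("tcp",p.round(4),"jaw ang",np.degrees(np.arctan2(x[1],x[0])).round(1),"proj tcp@z",proj(d,[[p[0],p[1],z]]).round(1))
E
python3 bar.py .068
```

```text
time_s: 15.2
position: [0.51, -0.1714, 0.1049]
tool_rot: [[0.8, 0.6, -0.004], [0.6, -0.8, 0.002], [-0.002, -0.004, -1.0]]
ft_force: [0.3, 1.2, 0.5]
grip_width: 0.0596
16455 [368.6  73.7] bbox [263   0 174 253] ctr@mid [ 0.4798 -0.0743] rect [ 0.4918 -0.1158] [0.1019 0.1601] 36.4
1749 [248.4 100.4] bbox [234  65  29  72] ctr@mid [ 0.4263 -0.1351] rect [ 0.4294 -0.1344] [0.0158 0.0428] 37.4
9506 [324.6 270.8] bbox [271 174 115 147] ctr@mid [ 0.5431 -0.205 ] rect [ 0.533  -0.1859] [0.0853 0.1143] 36.8
1873 [613.1 320.3] bbox [571 291  69  57] ctr@mid [ 0.7731 -0.0959] rect [ 0.7569 -0.0959] [0.0666 0.0501] 30.9
tcp [ 0.511  -0.1712  0.1066] jaw ang 36.9 proj tcp@z [[317.7 219.8]]
```

```bash
sed -i 's/(3,120,80)/(4,190,140)/' bar.py; python3 bar.py .068
```

```text
1223 [245.  99.] bbox [234  65  22  70] ctr@mid [ 0.4248 -0.1358] rect [ 0.4281 -0.1354] [0.0112 0.0418] 37.7
912 [315.3 206.5] bbox [308 174  16  65] ctr@mid [ 0.5076 -0.1678] rect [ 0.5057 -0.165 ] [0.0105 0.0463] 37.2
tcp [ 0.5117 -0.1711  0.1077] jaw ang 37.0 proj tcp@z [[317.1 218.5]]
```

```bash
python3 -m crank '[0,0,0.004,-0.005,0.005,-0.025,70,0,0,0,0,0,-0.025,70,0,0,0,0,0,-0.015,70,0,0,0,0,0,-0.008,70,0,0,0,0,0,0,70]' 60;python3 -m crank '[0,0,0,0,0,0,0,0,0,0,0,0,0,0,0,0,0,0,0,0,0,0,0,0,0,0,0,0,0,0,0,0,0,0,0,0,0,0,0,0,0,0,0,0,0,0,0,0,0]' 60
```

```text
time_s: 15.8
position: [0.5062, -0.1654, 0.0344]
tool_rot: [[0.796, 0.605, 0.0], [0.605, -0.796, -0.0], [0.0, 0.0, -1.0]]
ft_force: [-0.4, -0.5, 0.8]
grip_width: 0.0599
time_s: 16.5
position: [0.5058, -0.1657, 0.0351]
tool_rot: [[0.797, 0.605, 0.001], [0.605, -0.797, -0.001], [0.001, 0.001, -1.0]]
ft_force: [-1.3, 0.2, 6.6]
grip_width: 0.0107
```

```bash
python3 -m crank '[0,0,0,0,0,0.01,0,0,0,0,0,0,0.025,0,0,0,0,0,0,0.025,0,0,0,0,0,0,0,0,0,0,0.125,0.0221,0.026,0,0,0,0,0.125,0.0221,0.026,0,0,0,0,0.125,0.0221,0.026,0,0,0,0,0.125,0.0221,0.026,0,0,0,0,0.125,0.0221,0.026,0,0,0,0,0.125,0.0221,0.026,0,0,0,0,0.125,0.0221,0.026,0,0,0,0,0.125,0.0221,0.026,0,0,0,0,0,0,0,0,0,0,0,0,0,0,0,0]'; python3 bar.py .125; python3 - <<'E'
from h import *
d=cam("wrist"); save("w6",d["frame"]);np.save("w6.npy",d,allow_pickle=True)
E
```

```text
time_s: 17.9
position: [0.6817, 0.0431, 0.0924]
tool_rot: [[-0.079, 0.997, -0.003], [0.997, 0.079, 0.0], [0.0, -0.003, -1.0]]
ft_force: [0.1, -0.1, -3.6]
grip_width: 0.0109
1928 [316.9 268.3] bbox [305 228  25  83] ctr@mid [0.6881 0.0442] rect [0.6828 0.0438] [0.0423 0.0108] 4.3
tcp [0.6815 0.0423 0.0929] jaw ang 94.4 proj tcp@z [[313.9 268.2]]
```

View pics/w6.png

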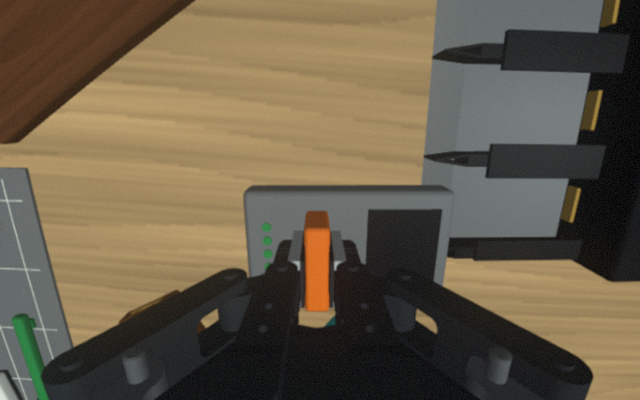

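```bash
python3 - <<'E'
from h import *
d=np.load("w6.npy",allow_pickle=True).item()
P=onz(d,[(492,177),(605,178),(475,240),(580,241)],.031)[:,:2]; print("lip edges bay2",P.round(4))
m1=(P[0]+P[2])/2;m2=(P[1]+P[3])/2; print("mid",m1.round(4),m2.round(4),"ang",np.degrees(np.arctan2(*(m2-m1)[::-1])).round(1), [np.degrees(np.arctan2(*(P[i+1]-P[i])[::-1])).round(1) for i in(0,2)])
print("bay1 lip edge",onz(d,[(490,145),(605,145),(505,72),(628,74)],.031)[:,:2].round(4))
print("nose z0/.02",onz(d,[(425,156),(433,55)],.0)[:,:2].round(4),onz(d,[(425,156),(433,55)],.02)[:,:2].round(4))
Q=onz(d,[(246,190),(450,190)],.096)[:,:2];print("pack side edge",Q.round(4),np.degrees(np.arctan2(*(Q[1]-Q[0])[::-1])).round(1))
E
```

```text
lip edges bay2 [[0.6467 0.1746]
 [0.64   0.2666]
 [0.6989 0.1729]
 [0.6937 0.263 ]]
mid [0.6728 0.1738] [0.6668 0.2648] ang 93.8 [np.float64(94.2), np.float64(93.3)]
bay1 lip edge [[0.623  0.1674]
 [0.615  0.258 ]
 [0.572  0.167 ]
 [0.5635 0.2597]]
nose z0/.02 [[0.638  0.1321]
 [0.5587 0.1251]] [[0.6361 0.1243]
 [0.5634 0.118 ]]
pack side edge [[0.6544 0.0031]
 [0.646  0.1116]] 94.4
```

```bash
python3 -m crank '[0,0,-0.004,0,0,-0.025,0,0,0,0,0,0,-0.025,0,0,0,0,0,0,-0.015,0,0,0,0,0,0,-0.0085,0,0,0,0,0,0,0,0]'; python3 -m crank '[0,0,0,-0.0006,0.008,0,0,0,0,0,-0.0006,0.008,0,0,0,0,0,-0.0006,0.008,0,0,0,0,0,-0.0006,0.008,0,0,0,0,0,-0.0006,0.008,0,0,0,0,0,-0.0006,0.008,0,0,0,0,0,-0.0006,0.008,0,0,0,0,0,-0.0006,0.008,0,0,0,0,0,0,0,0,0]'
```

```text
time_s: 18.5
position: [0.6818, 0.0421, 0.0199]
tool_rot: [[-0.074, 0.997, -0.002], [0.997, 0.074, 0.0], [0.0, -0.002, -1.0]]
ft_force: [0.5, 0.4, -3.1]
grip_width: 0.0108
time_s: 19.4
position: [0.6773, 0.1078, 0.0207]
tool_rot: [[-0.076, 0.997, -0.0], [0.997, 0.076, 0.0], [0.0, -0.0, -1.0]]
ft_force: [-0.4, -0.0, -2.9]
grip_width: 0.0103
```

```bash
python3 -m crank '[0,0,0,0,0,-0.002,0,0,0,0,-0.0006,0.008,0,0,0,0,0,-0.0006,0.008,0,0,0,0,0,-0.0006,0.008,0,0,0,0,0,-0.0006,0.008,0,0,0,0,0,-0.0006,0.008,0,0,0,0,0,-0.0006,0.008,0,0,0,0,0,-0.0006,0.008,0,0,0,0,0,-0.0006,0.008,0,0,0,0,0,0,0,0,0]'; python3 -m crank '[0,0,0,-0.0002,0.003,0,0,0,0,0,-0.0002,0.003,0,0,0,0,0,-0.0002,0.003,0,0,0,0,0,-0.0002,0.003,0,0,0,0,0,0,0,0,0]'
```

```text
time_s: 20.4
position: [0.6725, 0.1718, 0.0187]
tool_rot: [[-0.076, 0.997, 0.0], [0.997, 0.076, 0.0], [0.0, 0.0, -1.0]]
ft_force: [-0.5, -0.4, -2.8]
grip_width: 0.0109
time_s: 20.9
position: [0.6718, 0.1829, 0.0187]
tool_rot: [[-0.075, 0.997, 0.0], [0.997, 0.075, 0.0], [0.0, 0.0, -1.0]]
ft_force: [-0.3, -0.6, -3.4]
grip_width: 0.0108
```

```bash
for i in 1 2 3; do python3 -m crank '[0,0,0,-0.0002,0.002,0,0,0,0,0,-0.0002,0.002,0,0,0,0,0,0,0,0,0]' | grep -E "pos|ft"; done
```

```text
position: [0.6714, 0.1868, 0.0187]
ft_force: [-0.4, 0.8, -3.7]
position: [0.6715, 0.1883, 0.0191]
ft_force: [-0.2, -11.3, -0.9]
position: [0.6715, 0.1884, 0.0195]
ft_force: [-0.7, -26.2, 2.5]
```

```bash
python3 -m crank '[0,0,0,0.0002,-0.0025,-0.001,0,0,0,0,0,0,-0.001,0,0,0,0,0,0,0,0,0,0,0,0,0,0,30,0,0,0,0,0,0,30,0,0,0,0,0,0,30]'; python3 -m crank '[0,0,0,-0.0002,0.002,0,30,0,0,0,-0.0002,0.002,0,30,0,0,0,-0.0002,0.002,0,30,0,0,0,-0.0002,0.002,0,30,0,0,0,0,0,0,30]'; python3 -m crank '[0,0,0,-0.0001,0.0015,0,30,0,0,0,0,0,0,30]';python3 -m crank '[0,0,0,-0.0001,0.0015,0,30,0,0,0,0,0,0,30]'
```

```text
time_s: 22.4
position: [0.671, 0.1924, 0.0171]
tool_rot: [[-0.075, 0.997, 0.001], [0.997, 0.075, 0.0], [0.0, 0.001, -1.0]]
ft_force: [0.9, 0.6, 0.3]
grip_width: 0.0256
time_s: 22.9
position: [0.6707, 0.1952, 0.0173]
tool_rot: [[-0.073, 0.997, -0.0], [0.997, 0.073, -0.008], [-0.008, -0.001, -1.0]]
ft_force: [-1.3, -22.7, 4.7]
grip_width: 0.0257
time_s: 23.1
position: [0.6707, 0.1953, 0.0174]
tool_rot: [[-0.072, 0.997, -0.0], [0.997, 0.072, -0.01], [-0.01, -0.001, -1.0]]
ft_force: [-2.1, -28.2, 5.9]
grip_width: 0.0257
time_s: 23.3
position: [0.6707, 0.1954, 0.0176]
tool_rot: [[-0.072, 0.997, -0.0], [0.997, 0.072, -0.012], [-0.012, -0.001, -1.0]]
ft_force: [-2.7, -34.1, 7.1]
grip_width: 0.0257
```

```bash
python3 -m crank '[0,0,0,0,-0.006,0,40,0,0,0,0,-0.006,0,40,0,0,0,0,0,0.04,40,0,0,0,0,0,0.05,70,0,0,0,0,0,0.05,70,0,0,0,0,0,0.05,70,0,0,-0.11,-0.027,-0.036,0.02,70,0,0,-0.11,-0.027,-0.036,0,70,0,0,-0.11,-0.027,-0.036,0,70,0,0,-0.11,-0.027,-0.036,0,70,0,0,-0.11,-0.027,-0.036,0,70,0,0,-0.11,-0.027,-0.036,0,70,0,0,-0.11,-0.027,-0.036,0,70,0,0,-0.11,-0.027,-0.036,0,70,0,0,-0.11,-0.027,-0.036,0,70,0,0,0,0,0,0,70]'; python3 bar.py .068
```

```text
time_s: 24.9
position: [0.4249, -0.1356, 0.227]
tool_rot: [[0.797, 0.603, 0.0], [0.603, -0.797, -0.001], [-0.0, 0.0, -1.0]]
ft_force: [0.2, 0.2, -0.0]
grip_width: 0.0597
338 [318.  181.6] bbox [314 163   9  38] ctr@mid [ 0.4279 -0.1367] rect [ 0.4265 -0.1348] [0.009  0.0417] 37.1
168 [585.5 324.2] bbox [578 312  16  26] ctr@mid [ 0.8458 -0.0731] rect [ 0.8291 -0.0739] [0.0098 0.04  ] 31.2
tcp [ 0.4261 -0.1341  0.227 ] jaw ang 37.3 proj tcp@z [[318.1 181.1]]
```

```bash
python3 -m crank '[0,0,0,0.001,-0.0015,-0.04,70,0,0,0,0,0,-0.04,70,0,0,0,0,0,-0.04,70,0,0,0,0,0,-0.035,70,0,0,0,0,0,-0.025,70,0,0,0,0,0,-0.011,70,0,0,0,0,0,0,70]' 60;python3 -m crank '[0,0,0,0,0,0,0,0,0,0,0,0,0,0,0,0,0,0,0,0,0,0,0,0,0,0,0,0,0,0,0,0,0,0,0,0,0,0,0,0,0,0,0,0,0,0,0,0,0]' 60
```

```text
time_s: 25.65
position: [0.4279, -0.133, 0.0344]
tool_rot: [[0.791, 0.611, -0.002], [0.611, -0.791, 0.002], [-0.001, -0.003, -1.0]]
ft_force: [-0.3, 0.2, -0.7]
grip_width: 0.0598
time_s: 26.35
position: [0.4282, -0.1346, 0.0366]
tool_rot: [[0.793, 0.609, 0.001], [0.609, -0.793, -0.001], [0.001, 0.001, -1.0]]
ft_force: [-0.9, 1.5, 5.7]
grip_width: 0.0106
```

```bash
python3 -m crank '[0,0,0,0,0,0.01,0,0,0,0,0,0,0.03,0,0,0,0,0,0,0.04,0,0,0,0,0,0,0.05,0,0,0,0,0,0,0.05,0,0,0,0,0,0,0.03,0,0,0,0.11,0.0197,0.019,0,0,0,0,0.11,0.0197,0.019,0,0,0,0,0.11,0.0197,0.019,0,0,0,0,0.11,0.0197,0.019,0,0,0,0,0.11,0.0197,0.019,0,0,0,0,0.11,0.0197,0.019,0,0,0,0,0.11,0.0197,0.019,0,0,0,0,0.11,0.0197,0.019,0,0,0,0,0.11,0.0197,0.019,0,0,0,0,0,0,0,0,0]'; python3 -m crank '[0,0,0,0,0,-0.04,0,0,0,0,0,0,-0.04,0,0,0,0,0,0,-0.04,0,0,0,0,0,0,-0.033,0,0,0,0,0,0,0,0]';python3 bar.py .125; python3 - <<'E'
from h import *
d=cam("wrist"); save("w7",d["frame"]);np.save("w7.npy",d,allow_pickle=True)
E
```

```text
time_s: 27.95
position: [0.606, 0.0386, 0.2454]
tool_rot: [[-0.08, 0.997, -0.001], [0.997, 0.08, 0.001], [0.001, -0.001, -1.0]]
ft_force: [-0.2, 0.2, -4.3]
grip_width: 0.0107
time_s: 28.45
position: [0.6022, 0.0364, 0.089]
tool_rot: [[-0.073, 0.997, -0.009], [0.997, 0.073, 0.001], [0.002, -0.009, -1.0]]
ft_force: [0.1, 0.6, -2.4]
grip_width: 0.0109
1917 [316.9 264.2] bbox [305 224  25  83] ctr@mid [0.6047 0.0372] rect [0.5996 0.0368] [0.0405 0.0105] 4.1
336 [502.1 303.3] bbox [494 291  17  28] ctr@mid [0.6209 0.1353] rect [0.6138 0.1256] [0.0149 0.0067] 4.1
tcp [0.604  0.0363 0.0921] jaw ang 94.2 proj tcp@z [[315.1 275.5]]
```

View pics/w7.png

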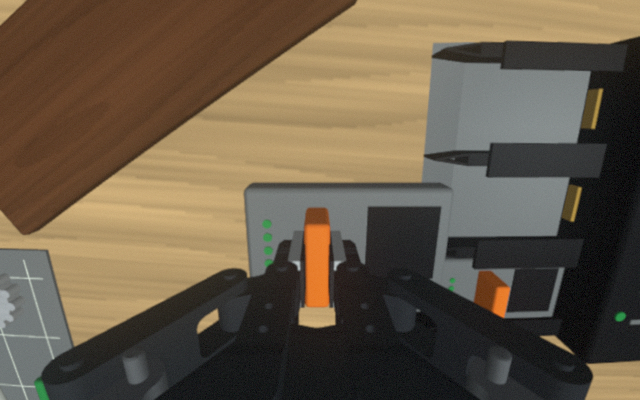

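```bash
python3 - <<'E'
from h import *
d=np.load("w7.npy",allow_pickle=True).item()
P=onz(d,[(492,176),(605,178),(475,238),(583,239)],.031)[:,:2]
m1=(P[0]+P[2])/2;m2=(P[1]+P[3])/2; print("mid",m1.round(4),m2.round(4),P.round(4))
Q=onz(d,[(247,187),(450,187)],.095)[:,:2];print("pack side edge",Q.round(4))
print(observe()["position"])
E
```

```text
mid [0.5944 0.167 ] [0.5891 0.2592] [[0.5689 0.1681]
 [0.5633 0.2601]
 [0.6199 0.166 ]
 [0.6149 0.2583]]
pack side edge [[ 0.5752 -0.0024]
 [ 0.5672  0.1055]]
[0.6053418  0.03618694 0.09406265]
```

```bash
python3 -m crank '[0,0,0,-0.001,0,-0.025,0,0,0,0,0,0,-0.025,0,0,0,0,0,0,-0.015,0,0,0,0,0,0,-0.0085,0,0,0,0,0,0,0,0,0,0,0,-0.0006,0.008,0,0,0,0,0,-0.0006,0.008,0,0,0,0,0,-0.0006,0.008,0,0,0,0,0,-0.0006,0.008,0,0,0,0,0,-0.0006,0.008,0,0,0,0,0,-0.0006,0.008,0,0,0,0,0,-0.0006,0.008,0,0,0,0,0,-0.0006,0.008,0,0,0,0,0,-0.0006,0.008,0,0,0,0,0,-0.0006,0.008,0,0,0,0,0,0,0,0,0]'; python3 -m crank '[0,0,0,-0.0006,0.008,0,0,0,0,0,-0.0006,0.008,0,0,0,0,0,-0.0006,0.008,0,0,0,0,0,-0.0006,0.008,0,0,0,0,0,-0.0006,0.008,0,0,0,0,0,-0.0006,0.008,0,0,0,0,0,-0.0006,0.008,0,0,0,0,0,0,0,0,0]'
```

```text
time_s: 30.15
position: [0.598, 0.1176, 0.0192]
tool_rot: [[-0.075, 0.997, -0.0], [0.997, 0.075, 0.0], [0.0, -0.0, -1.0]]
ft_force: [0.2, -0.0, -2.4]
grip_width: 0.0109
time_s: 30.95
position: [0.5937, 0.1737, 0.0192]
tool_rot: [[-0.076, 0.997, -0.0], [0.997, 0.076, 0.0], [0.0, -0.0, -1.0]]
ft_force: [0.3, 0.4, -3.0]
grip_width: 0.0109
```

```bash
python3 -m crank '[0,0,0,-0.0002,0.003,0,0,0,0,0,-0.0002,0.002,0,0,0,0,0,0,0,0,0]'; for i in 1 2 3; do python3 -m crank '[0,0,0,-0.0002,0.002,0,0,0,0,0,-0.0001,0.0015,0,0,0,0,0,0,0,0,0]' | grep -E "pos|ft"; done
```

```text
time_s: 31.25
position: [0.5936, 0.1776, 0.0193]
tool_rot: [[-0.074, 0.997, 0.0], [0.997, 0.074, 0.0], [0.0, 0.0, -1.0]]
ft_force: [-0.2, -0.0, -3.0]
grip_width: 0.0107
position: [0.5932, 0.1812, 0.0192]
ft_force: [0.1, -1.0, -2.9]
position: [0.5935, 0.1822, 0.0196]
ft_force: [-0.3, -12.5, 0.3]
position: [0.5935, 0.1823, 0.02]
ft_force: [-1.1, -28.7, 4.3]
```

Stop met at the expected depth. Lower, release, press home.

```bash
python3 -m crank '[0,0,0,0.0002,-0.0025,-0.001,0,0,0,0,0,0,-0.001,0,0,0,0,0,0,0,0,0,0,0,0,0,0,30,0,0,0,0,0,0,30,0,0,0,0,0,0,30]'; python3 -m crank '[0,0,0,-0.0002,0.002,0,30,0,0,0,-0.0002,0.002,0,30,0,0,0,-0.0002,0.002,0,30,0,0,0,-0.0002,0.002,0,30,0,0,0,0,0,0,30]'; python3 -m crank '[0,0,0,-0.0001,0.001,0,30,0,0,0,0,0,0,30]'
```

```text
time_s: 32.75
position: [0.5929, 0.1859, 0.0174]
tool_rot: [[-0.074, 0.997, 0.0], [0.997, 0.074, 0.0], [0.0, 0.0, -1.0]]
ft_force: [0.4, -0.0, 0.8]
grip_width: 0.026
time_s: 33.25
position: [0.5926, 0.1891, 0.0177]
tool_rot: [[-0.075, 0.997, -0.0], [0.997, 0.075, -0.008], [-0.008, -0.001, -1.0]]
ft_force: [-0.9, -24.8, 5.2]
grip_width: 0.0257
time_s: 33.45
position: [0.5925, 0.1892, 0.0178]
tool_rot: [[-0.074, 0.997, -0.0], [0.997, 0.074, -0.009], [-0.009, -0.001, -1.0]]
ft_force: [-0.9, -28.6, 5.5]
grip_width: 0.0257
```

```bash
python3 -m crank '[0,0,0,0,-0.006,0,40,0,0,0,0,-0.006,0,40,0,0,0,0,0,0.04,40,0,0,0,0,0,0.05,0,0,0,0,0,0,0.05,0,0,0,0,0,0,0.05,0,0,0,0,0,0,0.04,0]'; python3 - <<'E'
from h import *
s=cam("side");c=cam("scene")
def red(d):
    f=d["frame"].astype(int); m=((f[...,0]>110)&(f[...,1]<60)&(f[...,2]<70)).astype(np.uint8)
    n,l,st,ce=cv2.connectedComponentsWithStats(m); return [(st[i,4],ce[i]) for i in range(1,n) if st[i,4]>25]
a=red(s);b=red(c);print(a,b)
def tri(u,v):
    o1,r1=ray(s,u);o2,r2=ray(c,v);r1=r1[0];r2=r2[0]
    t=np.linalg.lstsq(np.c_[r1,-r2],o2-o1,rcond=None)[0]; p,q=o1+t[0]*r1,o2+t[1]*r2
    return (p+q)/2,np.linalg.norm(p-q)
for i in a:
    for j in b:
        P,e=tri(i[1],j[1]); 
        if e<.02: print(i[1],j[1],P.round(4),e.round(4))
print(observe()["position"])
E
```

```text
time_s: 34.15
position: [0.5918, 0.1831, 0.2505]
tool_rot: [[-0.075, 0.997, 0.003], [0.997, 0.075, 0.001], [0.001, 0.003, -1.0]]
ft_force: [-0.2, -0.2, 0.3]
grip_width: -0.0001
[(np.int32(77), array([352.84415584, 297.27272727])), (np.int32(121), array([404.18181818, 349.07438017]))] [(np.int32(93), array([203.56989247, 222.01075269])), (np.int32(108), array([146.75      , 245.90740741]))]
[352.84415584 297.27272727] [203.56989247 222.01075269] [ 0.4485 -0.4274  0.1041] 0.0009
[404.18181818 349.07438017] [146.75       245.90740741] [ 0.4389 -0.5869  0.1131] 0.0009
[0.59346253 0.18330382 0.25355204]
```

```bash
python3 bar.py .054; python3 board.py
```

```text
276 [315.5 172.1] bbox [312 155   8  35] ctr@mid [0.5953 0.1826] rect [0.5932 0.1824] [0.0427 0.0088] 4.3
107 [315.9 223. ] bbox [312 216   8  15] ctr@mid [0.6645 0.1882] rect [0.66   0.1874] [0.0195 0.0091] 4.4
tcp [0.5926 0.1831 0.2499] jaw ang 94.3 proj tcp@z [[316.1 171.8]]
[348 154  23  24 171] [ 0.841 -0.089] [0.111 0.063] 31.0 [[0.7770000100135803, -0.09099999815225601], [0.8100000023841858, -0.14499999582767487], [0.9039999842643738, -0.08799999952316284], [0.871999979019165, -0.03400000184774399]]
[ 225  205  122   52 3624] [ 0.498 -0.124] [0.136 0.336] 36.0 [[0.3440000116825104, -0.02800000086426735], [0.5419999957084656, -0.29899999499320984], [0.6520000100135803, -0.2199999988079071], [0.45399999618530273, 0.052000001072883606]]
```

```bash
python3 -m crank '[0,0,-0.0952,-0.0122,-0.0387,0,0,0,0,-0.0952,-0.0122,-0.0387,0,0,0,0,-0.0952,-0.0122,-0.0387,0,0,0,0,-0.0952,-0.0122,-0.0387,0,0,0,0,-0.0952,-0.0122,-0.0387,0,0,0,0,-0.0952,-0.0122,-0.0387,0,0,0,0,-0.0952,-0.0122,-0.0387,0,0,0,0,-0.0952,-0.0122,-0.0387,0,0,0,0,-0.0952,-0.0122,-0.0387,0,0,0,0,-0.0952,-0.0122,-0.0387,0,0,0,0,-0.0952,-0.0122,-0.0387,0,0,0,0,-0.0952,-0.0122,-0.0387,0,0,0,0,-0.0952,-0.0122,-0.0387,0,0,0,0,-0.0952,-0.0122,-0.0387,0,0,0,0,-0.0952,-0.0122,-0.0387,0,0,0,0,-0.0952,-0.0122,-0.0387,0,0,0,0,0,0,0,0,0,0,0,0,0,0,0,0]'; python3 - <<'E'
from h import *
o=observe();print(o["position"],o["q"].round(1))
d=cam("wrist"); save("w8",d["frame"]);np.save("w8.npy",d,allow_pickle=True)
E
```

```text
time_s: 36.15
position: [0.3963, -0.4366, 0.2452]
tool_rot: [[0.993, 0.121, -0.002], [0.121, -0.993, 0.004], [-0.001, -0.004, -1.0]]
ft_force: [0.5, 0.2, 0.2]
grip_width: -0.0001
[ 0.39628436 -0.43658768  0.24516652] [-59.3  25.2  65.    0.   90.  -66.2]
```

View pics/w8.png

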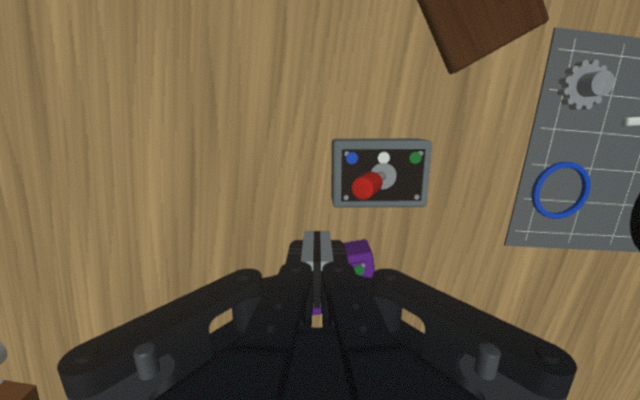

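Wrist view: the grey selector shows blue (352,158), white (384,158), green (415,158), with the red lever at (366,187) leaning to blue. It's the grey box, as required; the purple one is below it at (360,255).

```bash
python3 - <<'E'
from h import *
d=np.load("w8.npy",allow_pickle=True).item()
D=onz(d,[(352,158),(384,158),(415,158),(384,176)],.05)[:,:2];print(D.round(4))
B=onz(d,[(333,140),(430,139),(427,207),(335,206)],.05)[:,:2];print("box",B.round(4),B.mean(0).round(4))
u=B[1]+B[2]-B[0]-B[3];print(np.degrees(np.arctan2(u[1],u[0])),np.degrees(np.arctan2(*(D[2]-D[0])[::-1])))
E
```

```text
[[ 0.4359 -0.4095]
 [ 0.4743 -0.4047]
 [ 0.5117 -0.4001]
 [ 0.4783 -0.4265]]
box [[ 0.4103 -0.3911]
 [ 0.5249 -0.3756]
 [ 0.5398 -0.4591]
 [ 0.4238 -0.4718]] [ 0.4747 -0.4244]
6.985274106228134 7.073999232907343
```

```bash
cat > red.py <<'E'
from h import *
s=cam("side");c=cam("scene");H=np.array([.475,-.4255,.05]);u=np.array([.9925,.122])
def red(d,guess):
    f=d["frame"].astype(int); m=((f[...,0]>110)&(f[...,1]<60)&(f[...,2]<70)).astype(np.uint8)
    n,l,st,ce=cv2.connectedComponentsWithStats(m); g=proj(d,[guess])[0]
    return min([(np.linalg.norm(ce[i]-g),st[i,4],tuple(ce[i])) for i in range(1,n) if st[i,4]>12])
a=red(s,H+[0,0,.06]);b=red(c,H+[0,0,.06])
o1,r1=ray(s,a[2]);o2,r2=ray(c,b[2]);t=np.linalg.lstsq(np.c_[r1[0],-r2[0]],o2-o1,rcond=None)[0]
P=(o1+t[0]*r1[0]+o2+t[1]*r2[0])/2;e=np.linalg.norm(o1+t[0]*r1[0]-o2-t[1]*r2[0])
p=observe()["position"]
print("areas",a[1],b[1],"P",P.round(4),"gap",e.round(4),"lever",np.arctan2((P-H)[:2]@u,P[2]-.05).round(3),"tcp s",((p-H)[:2]@u).round(4),"z",p[2].round(4),"f",observe()["ft_force"].round(1),observe()["time_s"])
E
python3 -m crank '[0,0,0,0,0.001,-0.04,0,0,0,0,0,0,-0.04,0,0,0,0,0,0,-0.04,0,0,0,0,0,0,-0.03,0,0,0,0,0,0,-0.01,0,0,0,0,0,0,0,0,0,0,0,0,0,0,0]'; python3 red.py
```

```text
time_s: 36.9
position: [0.3975, -0.4358, 0.0888]
tool_rot: [[0.992, 0.123, 0.001], [0.123, -0.992, -0.002], [0.001, 0.002, -1.0]]
ft_force: [-0.3, 0.7, 0.5]
grip_width: 0.0001
areas 127 93 P [ 0.4583 -0.5128  0.1182] gap 0.1538 lever -0.38 tcp s -0.0784 z 0.089 f [-0.3  0.2  0.2] 37.0
```

```bash
cat > red.py <<'E'
from h import *
H=np.array([.475,-.4255,.05]);u=np.array([.9925,.122]);n=np.array([-.122,.9925,0])
for name in("side","scene"):
    d=cam(name); f=d["frame"].astype(int); m=((f[...,0]>110)&(f[...,1]<60)&(f[...,2]<70)).astype(np.uint8)
    k,l,st,ce=cv2.connectedComponentsWithStats(m)
    for i in range(1,k):
        if st[i,4]<12: continue
        o,r=ray(d,ce[i]); P=o+r[0]*((H-o)@n/(r[0]@n)); q=P-H
        if abs(q[:2]@u)<.07 and .02<q[2]<.1: print(name,st[i,4],"s,z",(q[:2]@u).round(4),q[2].round(4),"lever",np.arctan2(q[:2]@u,q[2]).round(3))
o=observe();p=o["position"]
print("tcp s",((p-H)[:2]@u).round(4),"z",p[2].round(4),"f",o["ft_force"].round(1),o["time_s"])
E
python3 red.py
python3 -m crank '[0,0,0,0.004,0.0005,0,0,0,0,0,0.004,0.0005,0,0,0,0,0,0.004,0.0005,0,0,0,0,0,0.004,0.0005,0,0,0,0,0,0.004,0.0005,0,0,0,0,0,0.004,0.0005,0,0,0,0,0,0.004,0.0005,0,0,0,0,0,0.004,0.0005,0,0,0,0,0,0.004,0.0005,0,0,0,0,0,0.004,0.0005,0,0,0,0,0,0.004,0.0005,0,0,0,0,0,0.002,0.0003,0,0,0,0,0,0,0,0,0]'; python3 red.py
```

```text
scene 93 s,z -0.0249 0.0557 lever -0.421
tcp s -0.0786 z 0.0886 f [ 0.5 -0.2  0.1] 37.1
time_s: 38.4
position: [0.4432, -0.4297, 0.0871]
tool_rot: [[0.993, 0.122, 0.0], [0.122, -0.993, 0.0], [0.0, -0.0, -1.0]]
ft_force: [-0.0, 0.0, -0.2]
grip_width: -0.0003
scene 104 s,z -0.0045 0.0625 lever -0.072
tcp s -0.0324 z 0.0871 f [-1.4 -0.4  0.8] 38.5
```

```bash
python3 -m crank '[0,0,0,0.003,0.0004,0,0,0,0,0,0.003,0.0004,0,0,0,0,0,0.002,0.0002,0,0,0,0,0,0,0,0,0]'; python3 red.py; python3 - <<'E'
from h import *
d=cam("scene"); a=cv2.resize(d["frame"][190:275,160:260],None,fx=7,fy=7,interpolation=cv2.INTER_CUBIC); save("lev",a)
E
```

```text
time_s: 38.9
position: [0.4511, -0.4288, 0.0872]
tool_rot: [[0.993, 0.122, 0.0], [0.122, -0.993, -0.0], [0.0, 0.0, -1.0]]
ft_force: [0.2, -0.2, 0.7]
grip_width: -0.0003
scene 102 s,z 0.0007 0.0625 lever 0.011
tcp s -0.0243 z 0.0871 f [-0.7  0.3  0.3] 39.0
```

View pics/lev.png

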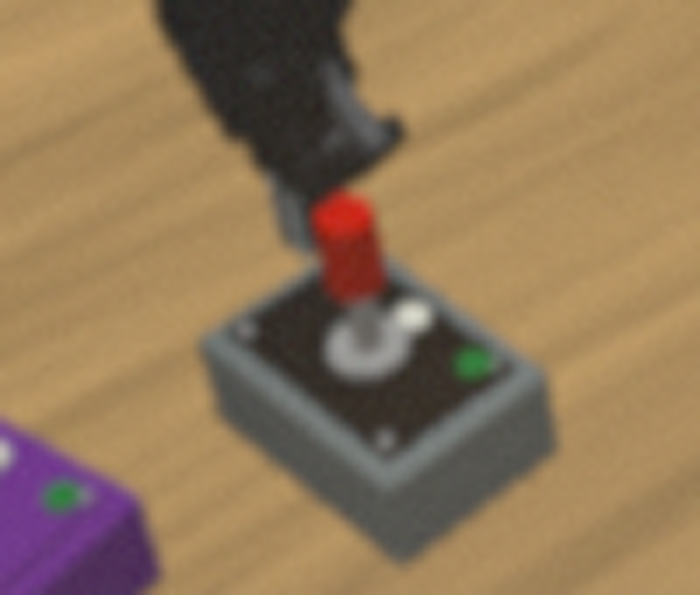

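```bash
python3 - <<'E'
from h import *
d=cam("scene");H=np.array([.475,-.4255,.05])
for th in(-.2,-.1,0,.1):
  print(th,[((proj(d,[H+[k*np.sin(th)*.9925,k*np.sin(th)*.122,k*np.cos(th)]])[0]-[160,190])*7+3).round(0) for k in(0,.04,.08)])
E
```

```text
-0.2 [array([369., 357.]), array([342., 278.]), array([313., 196.])]
-0.1 [array([369., 357.]), array([348., 282.]), array([326., 203.])]
0 [array([369., 357.]), array([354., 286.]), array([339., 213.])]
0.1 [array([369., 357.]), array([361., 291.]), array([352., 223.])]
```

Lever reads about +0.05 rad (upright). Back off slightly and dwell more than 2 s, then push on.

```bash
python3 -m crank '[0,0,0,-0.004,-0.0005,0,0,0,0,0,0,0,0,0,0,0,0,0,0,0,0,0,0,0,0,0,0,0,0,0,0,0,0,0,0,0,0,0,0,0,0,0,0,0,0,0,0,0,0,0,0,0,0,0,0,0,0,0,0,0,0,0,0,0,0,0,0,0,0,0,0,0,0,0,0,0,0,0,0,0,0,0,0,0,0,0,0,0,0,0,0,0,0,0,0,0,0,0,0,0,0,0,0,0,0,0,0,0,0,0,0,0,0,0,0,0,0,0,0,0,0,0,0,0,0,0]' ; python3 -m crank '[0,0,0,0,0,0,0,0,0,0,0,0,0,0,0,0,0,0,0,0,0,0,0,0,0,0,0,0,0,0,0,0,0,0,0,0,0,0,0,0,0,0,0,0,0,0,0,0,0,0,0,0,0,0,0,0]'; python3 red.py; python3 -m crank '[0,0,0,0.004,0.0005,0,0,0,0,0,0.004,0.0005,0,0,0,0,0,0.004,0.0005,0,0,0,0,0,0.004,0.0005,0,0,0,0,0,0.004,0.0005,0,0,0,0,0,0.003,0.0004,0,0,0,0,0,0,0,0,0]'; python3 red.py
```

```text
time_s: 40.9
position: [0.4467, -0.4293, 0.0872]
tool_rot: [[0.993, 0.122, -0.0], [0.122, -0.993, 0.0], [-0.0, -0.0, -1.0]]
ft_force: [-1.4, 0.3, -0.1]
grip_width: 0.0002
time_s: 41.7
position: [0.4467, -0.4294, 0.0872]
tool_rot: [[0.993, 0.122, -0.0], [0.122, -0.993, -0.0], [-0.0, -0.0, -1.0]]
ft_force: [0.6, 0.2, -0.1]
grip_width: -0.0
scene 99 s,z 0.0007 0.0617 lever 0.011
tcp s -0.0285 z 0.0872 f [ 0.2 -0.1 -0.2] 41.8
time_s: 42.5
position: [0.4702, -0.4263, 0.087]
tool_rot: [[0.993, 0.122, 0.0], [0.122, -0.993, 0.0], [0.0, -0.0, -1.0]]
ft_force: [-0.3, 0.4, -0.6]
grip_width: -0.0
scene 78 s,z 0.0207 0.0603 lever 0.33
tcp s -0.0051 z 0.0871 f [ 0.4  0.4 -0.7] 42.6
```

```bash
for i in 1 2 3; do python3 -m crank '[0,0,0,0.001,0.0001,0,0,0,0,0,0.0005,0.0001,0,0,0,0,0,0,0,0,0]' | grep -E "pos|ft"; done; python3 red.py
```

```text
position: [0.4711, -0.4262, 0.0871]
ft_force: [-1.0, -0.4, 0.2]
position: [0.4728, -0.4261, 0.0872]
ft_force: [-1.0, -0.4, -0.6]
position: [0.4744, -0.4259, 0.0873]
ft_force: [-1.6, -1.0, -0.2]
scene 78 s,z 0.0237 0.0577 lever 0.39
tcp s -0.0007 z 0.0873 f [-0.8 -0.4  0.1] 43.6
```

```bash
for i in 1 2 3 4 5; do python3 -m crank '[0,0,0,0.001,0.0001,0,0,0,0,0,0.0005,0.0001,0,0,0,0,0,0,0,0,0]' | grep -E "pos|ft"; done; python3 red.py
```

```text
position: [0.4758, -0.4257, 0.0873]
ft_force: [-1.0, 0.2, -0.5]
position: [0.4774, -0.4255, 0.0873]
ft_force: [-0.6, -0.5, 0.4]
position: [0.4789, -0.4253, 0.0873]
ft_force: [-1.1, -0.7, -0.2]
position: [0.4795, -0.4252, 0.0872]
ft_force: [-6.2, -1.5, 0.4]
position: [0.4798, -0.4251, 0.087]
ft_force: [-11.8, -1.4, 1.7]
scene 73 s,z 0.0287 0.0563 lever 0.471
tcp s 0.0048 z 0.0871 f [-12.   -1.5   2.1] 45.2
```

```bash
python3 -m crank '[0,0,0,-0.01,-0.001,0,0,0,0,0,-0.015,-0.002,0,0,0,0,0,0,0,0.05,0,0,0,0,0,0,0.05,0,0,0,0,0,0,0.05,0,0,0,0.1265,0.0137,0.0295,0,0,0,0,0.1265,0.0137,0.0295,0,0,0,0,0.1265,0.0137,0.0295,0,0,0,0,0.1265,0.0137,0.0295,0,0,0,0,0,0,0,0,0,0,0,0,0,0,0,0]'; python3 red.py; python3 board.py
```

```text
time_s: 46.3
position: [0.5118, -0.3096, 0.2375]
tool_rot: [[0.809, 0.588, 0.001], [0.588, -0.809, -0.0], [0.0, 0.001, -1.0]]
ft_force: [-0.3, 0.1, -0.3]
grip_width: -0.0001
side 155 s,z 0.0305 0.0517 lever 0.534
scene 69 s,z 0.0286 0.0551 lever 0.478
tcp s 0.05 z 0.2372 f [ 0.7 -0.2  0.6] 46.4
[ 225  205  121   52 3658] [ 0.498 -0.124] [0.136 0.337] 36.4 [[0.34299999475479126, -0.028999999165534973], [0.5429999828338623, -0.30000001192092896], [0.6520000100135803, -0.21899999678134918], [0.453000009059906, 0.052000001072883606]]
```

```bash
python3 -m crank '[0,0,0,0,0,-0.04,0,0,0,0,0,0,-0.04,0,0,0,0,0,0,-0.04,0,0,0,0,0,0,-0.04,0,0,0,0,0,0,-0.04,0,0,0,0,0,0,-0.03,0,0,0,0,0,0,-0.008,0,0,0,0,0,0,0,0,0,0,0,0.0036,0.0026,0,0,0,0,0,0.0036,0.0026,0,0,0,0,0,0.0036,0.0026,0,0,0,0,0,0,0,0,0]'
```

```text
time_s: 47.65
position: [0.5232, -0.3018, 0.0001]
tool_rot: [[0.809, 0.588, 0.001], [0.588, -0.809, -0.001], [0.0, 0.002, -1.0]]
ft_force: [-0.3, 0.8, -0.2]
grip_width: -0.0002
```

```bash
python3 -m crank '[0,0,0.0244,0.0064,0.0032,0,0,0,0,0.0244,0.0064,0.0032,0,0,0,0,0.0244,0.0064,0.0032,0,0,0,0,0.0244,0.0064,0.0032,0,0,0,0,0.0244,0.0064,0.0032,0,0,0,0,0.0244,0.0064,0.0032,0,0,0,0,0.0244,0.0064,0.0032,0,0,0,0,0.0244,0.0064,0.0032,0,0,0,0,0.0244,0.0064,0.0032,0,0,0,0,0.0244,0.0064,0.0032,0,0,0,0,0.0244,0.0055,0.0047,0,0,0,0,0.0244,0.0055,0.0047,0,0,0,0,0.0244,0.0055,0.0047,0,0,0,0,0.0244,0.0055,0.0047,0,0,0,0,0.0244,0.0055,0.0047,0,0,0,0,0.0244,0.0055,0.0047,0,0,0,0,0.0244,0.0055,0.0047,0,0,0,0,0.0244,0.0055,0.0047,0,0,0,0,0.0244,0.0055,0.0047,0,0,0,0,0.0244,0.0055,0.0047,0,0]'; python3 board.py; python3 -m crank '[0,0,0.0244,0.0042,0.0058,0,0,0,0,0.0244,0.0042,0.0058,0,0,0,0,0.0244,0.0042,0.0058,0,0,0,0,0.0244,0.0042,0.0058,0,0,0,0,0.0244,0.0042,0.0058,0,0,0,0,0.0244,0.0042,0.0058,0,0,0,0,0.0244,0.0042,0.0058,0,0,0,0,0.0244,0.0042,0.0058,0,0,0,0,0.0244,0.0042,0.0058,0,0,0,0,0.0244,0.0042,0.0058,0,0]'; python3 board.py
```

```text
time_s: 49.65
position: [0.6415, -0.2234, -0.0006]
tool_rot: [[0.437, 0.899, -0.001], [0.899, -0.437, -0.001], [-0.001, -0.0, -1.0]]
ft_force: [-4.1, -4.1, 1.8]
grip_width: 0.0001
[ 231  189  111   53 3174] [ 0.532 -0.081] [0.136 0.333] 61.6 [[0.3529999852180481, -0.06199999898672104], [0.6460000276565552, -0.2199999988079071], [0.7110000252723694, -0.10100000351667404], [0.4180000126361847, 0.057999998331069946]]
time_s: 50.7
position: [0.6835, -0.1656, -0.0006]
tool_rot: [[0.208, 0.978, -0.0], [0.978, -0.208, -0.001], [-0.001, 0.0, -1.0]]
ft_force: [-2.5, -5.2, 2.8]
grip_width: 0.0001
[ 234  173  104   69 2991] [ 0.544 -0.054] [0.135 0.337] 75.2 [[0.36399999260902405, -0.07599999755620956], [0.6899999976158142, -0.16200000047683716], [0.7250000238418579, -0.03099999949336052], [0.39899998903274536, 0.054999999701976776]]
```

```bash
python3 -m crank '[0,0,0.0244,0.0026,0.0067,0,0,0,0,0.0244,0.0026,0.0067,0,0,0,0,0.0244,0.0026,0.0067,0,0,0,0,0.0244,0.0026,0.0067,0,0,0,0,0.0244,0.0026,0.0067,0,0,0,0,0.0244,0.0026,0.0067,0,0,0,0,0.0244,0.0026,0.0067,0,0,0,0,0.0244,0.0026,0.0067,0,0,0,0,0.0244,0.0026,0.0067,0,0,0,0,0.0244,0.0026,0.0067,0,0]'; python3 board.py; sed 's/cam("side")/np.load("side0.npy",allow_pickle=True).item()/' board.py | python3 -
```

```text
time_s: 51.75
position: [0.7096, -0.0987, -0.0005]
tool_rot: [[-0.034, 0.999, 0.001], [0.999, 0.034, -0.001], [-0.001, 0.001, -1.0]]
ft_force: [-0.7, -4.9, 2.5]
grip_width: -0.0002
[348 154  23  23 184] [ 0.842 -0.089] [0.109 0.061] 31.2 [[0.7789999842643738, -0.09099999815225601], [0.8109999895095825, -0.14399999380111694], [0.9039999842643738, -0.08699999749660492], [0.871999979019165, -0.03500000014901161]]
[ 237  162   91   80 2810] [ 0.547 -0.023] [0.135 0.34 ] 89.0 [[0.37599998712539673, -0.08699999749660492], [0.7149999737739563, -0.09300000220537186], [0.7179999947547913, 0.041999999433755875], [0.3779999911785126, 0.04800000041723251]]
[347 154  24  23 193] [ 0.842 -0.089] [0.108 0.063] 31.5 [[0.7789999842643738, -0.09000000357627869], [0.8119999766349792, -0.14399999380111694], [0.9039999842643738, -0.08799999952316284], [0.8709999918937683, -0.03400000184774399]]
[282 159  43  36 751] [ 0.669 -0.004] [0.095 0.135] 3.0 [[0.6190000176429749, 0.061000000685453415], [0.6259999871253967, -0.07400000095367432], [0.7200000286102295, -0.0689999982714653], [0.7129999995231628, 0.06599999964237213]]
[237 207  43  35 453] [ 0.442 -0.062] [0.128 0.08 ] 20.1 [[0.36899998784065247, -0.04600000008940697], [0.3959999978542328, -0.12099999934434891], [0.515999972820282, -0.07699999958276749], [0.48899999260902405, -0.0020000000949949026]]
```

```bash
python3 -m crank '[0,0,0.0244,0.0014,0.007,0,0,0,0,0.0244,0.0014,0.007,0,0,0,0,0.0244,0.0014,0.007,0,0,0,0,0.0122,0.0006,0.0035,0,0,0,0,0,0,0,0,0]'; python3 board.py; python3 -m crank '[0,0,0,0,-0.01,0,0,0,0,0,0,-0.02,0,0,0,0,0,0,0,0.05,0,0,0,0,0,0,0.05,0,0,0,0,0,0,0.05,0,0,0,0,-0.02,0,0.05,0,0,0,0,-0.02,0,0,0,0,0,0,0,0,0,0]'; python3 board.py; python3 - <<'E'
from h import *
d=cam("wrist"); s=cam("side"); save("fin",np.hstack([s["frame"][90:290,150:390],d["frame"][::2,::2][:200]]),1.4)
E
```

```text
time_s: 52.3
position: [0.7145, -0.0735, -0.0006]
tool_rot: [[-0.118, 0.993, 0.001], [0.993, 0.118, -0.0], [-0.0, 0.001, -1.0]]
ft_force: [2.9, -2.4, 0.7]
grip_width: 0.0001
[ 237  159   87   82 2706] [ 0.546 -0.011] [0.341 0.134] 4.2 [[0.3709999918937683, 0.04399999976158142], [0.3799999952316284, -0.09000000357627869], [0.7210000157356262, -0.06499999761581421], [0.7110000252723694, 0.06800000369548798]]
time_s: 53.15
position: [0.6742, -0.105, 0.1975]
tool_rot: [[-0.117, 0.993, 0.001], [0.993, 0.117, -0.0], [-0.001, 0.001, -1.0]]
ft_force: [0.6, 0.5, -0.5]
grip_width: -0.0001
[351 154  20  25 151] [ 0.839 -0.092] [0.116 0.06 ] 32.1 [[0.7739999890327454, -0.09700000286102295], [0.8059999942779541, -0.14800000190734863], [0.9039999842643738, -0.08699999749660492], [0.871999979019165, -0.035999998450279236]]
[ 236  159   89   83 2731] [ 0.545 -0.012] [0.34  0.134] 4.0 [[0.3709999918937683, 0.04399999976158142], [0.3799999952316284, -0.09000000357627869], [0.718999981880188, -0.06700000166893005], [0.7099999785423279, 0.06700000166893005]]
```

View pics/fin.png

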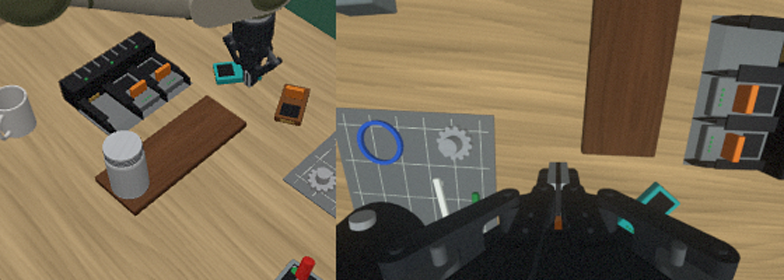

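```bash
python3 bar.py .054; python3 red.py
```

```text
386 [594.3 140.5] bbox [585 121  19  41] ctr@mid [0.5936 0.1882] rect [0.5949 0.1766] [0.0411 0.0111] 4.4
336 [574.9 212.4] bbox [566 194  19  37] ctr@mid [0.6749 0.1946] rect [0.6723 0.1826] [0.0418 0.0112] 4.7
tcp [ 0.6758 -0.1042  0.1942] jaw ang 96.8 proj tcp@z [[316.2 185.4]]
side 155 s,z 0.0305 0.0517 lever 0.534
scene 68 s,z 0.0292 0.0552 lever 0.487
tcp s 0.2386 z 0.1943 f [ 0.4 -0.3  0.1] 53.45
```

```bash
python3 -c "
from rig import *
print(close_job())"
```

```text
the job is handed in; nothing more can be done
None
```

The job is done and handed in at about 53 s of robot time, with the arm clear of everything. The hand-in call gives no verdict.

- **Board out:** I swung it about 57° away from the dock by pushing the free end. My first push missed: the shut fingertips sit about 23 mm farther back than the description says, so they passed over the board. I probed for the counter and repeated the push lower.
- **Packs:** Two were present. I slid them into the bay at dock y = -78 mm and the middle bay. Each was pressed against its back stop with 25–35 N, and a later view of the grip bars matched those depths. The one nearer the canister had shifted outward on the board before I gripped it; I measured it again and carried on.
- **Selector lever:** I moved it from mains to upright, which I estimate left it at 0 to +0.05 rad, and left it there for over 2 s. I then pushed it to the stop at about 12 N. Two cameras read 0.49 and 0.53 rad afterwards.
- **Board back:** It lies at 4.0°, against about 4.1° at the start. Its corners are within 2–5 mm of where they were, and the canister is still standing on it.
- **Left alone:** I did not go near the coupling, mug or purple selector. The brown and turquoise look-alikes were passed over but not touched.

No final check failed. The lever angle from the scene camera alone ran up to 0.08 rad off, so I also judged the upright position from an enlarged picture.

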